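# Press a sight glass onto the leak-test port with a ratchet hand clamp

### The arm

A 7-joint arm with a two-finger parallel gripper is mounted at the origin on a cart in front of the work surface, level with it; the furniture and walls round the work are solid. World frame = base frame: x ahead of the robot, y to its left, z up, the work surface at z = 0. Lengths are in m, angles in rad, forces in N, time in s.
With the tool pointing down it reaches from about 0.35 to 0.9 m from the base axis. Payload 8.1 kg.
Tool frame: the origin (TCP) lies midway between the tips of the shut fingers; the grasp point (between the pads) lies grip_depth behind it (grip_depth is the distance from the TCP to the grasp point, in m); z points along the fingers, y is the direction in which the jaws open and shut (so a half turn about z gives the same grasp; the last joint's range is limited). The gripper opens to 85 mm and grips with 20 to 120 N. Pads are 22 mm wide; open, the fingers measure 114 mm over their backs; the gripper's body (76 mm by 85 mm) begins 54 mm behind the grasp point. The pads swing forward as they close: fully open they stand 13 mm farther back than shut.
Start: joints at [1.053, 0.434, 0.025, 1.573, -0.012, 1.134, -0.075], TCP at [0.252, -0.572, 0.231] pointing down, gripper open.
Joint ranges: [-2.62, 2.62], [-0.44, 2.09], [-1.27, 1.32], [0.08, 2.57], [-1.32, 4.46], [0.12, 2], [-2.74, 2.74]. Speed limits (rad/s): [2.22, 2.22, 3.01, 3.01, 3.14, 3.14, 3.14].

### API

Orientations are given as a unit quaternion [x, y, z, w].
In Python, from bench import sense, grab_frame, get_calibration, finish_job, grip_depth gives the robot as it stands.
- The arm moves only by the tool carry_out, never from a script. Its argument "rows" is a list of rows, each a list of 2 entries, a list of its own where there are three numbers: the shift along the tool's x, y, z in mm, then the turn, a rotation vector about the tool's x, y, z in rad. A call has 1 to 12 rows; each row is the pose to reach, as a shift and turn from the pose commanded when the call began, along the tool's axes at that moment; what a row does not reach only later rows make up. A row lasts 1/8 s, in which the tool goes at most 62.5 mm and 10.7 degrees, less where a joint would pass 70% of its speed; a pose out of reach is approached as far as the arm can. A call with a gripper value outside its range is refused whole. "fingers" is the finger opening in mm, from 0 to 85.4, set as the call begins (left out, the last holds). The fingers move at their own pace and stop on an object; the grip force is fixed at half the most. Time passes only in rows, so rows that repeat a pose let the fingers close. It gives the time, the measured TCP pose, the force and the opening at its end, in the units of the state.
- sense(): the state, without advancing time (a new reading comes with each control period).
- grab_frame(name): name is "scene" or "side" or "wrist"; returns the picture (480x640x3 uint8, blue, green, red); there is no depth.
- get_calibration(name): a dict with "K" (3x3 intrinsics, pixels), "world_to_cam" (4x4, takes a point from world to camera coordinates). Camera axes: x right, y up, looking along -z (the intrinsics and any distortion apply to the point x, -y, -z); pixel columns grow to the right and rows downward; lengths in m; the calibration is good to about 2 mm. A picture is of the moment at which its call begins: read the wrist's pose just before it. get_calibration takes no time and is no camera call; for the wrist camera it gives the pose at the moment of the call.
- finish_job(): hands the job in, once; it reports no verdict.
The state is a dict: "time": time; "joints": joint angles; "joint_velocities": joint speeds; "joint_efforts": joint torques, N m; "ee_pos": TCP position; "tcp_rot": TCP orientation; "ft_force": force on the tool from outside, world axes, zero at the start; "torque": the same for the moment, N m; "grip_width": opening from 0.0 (shut) to 1.0 (fully open).
Only numpy, scipy, OpenCV 4.12 (cv2) and the standard library are available. Lean on these libraries where they do the work, as an engineer would, in place of code of your own. Each camera call takes 0.05 s, during which the arm holds its last target.

### The job

Get the sight glass ready for its leak test: push the carriage it stands in along the slideway until the spring ball snaps in at the test position, then pump the hand clamp's trigger until the rubber foot meets the glass, and go on squeezing gently until the foot's spring is pressed about half-way in (the dark ring on the stem at the sleeve's mouth). Never press the spring nearly solid, or the glass cracks, and leave the loose parts round the fixture alone. The clamp slackens when the trigger is let go, so finish still holding the trigger squeezed, with the pressure steady on the glass.

Things in the scene. Friction and masses are not known exactly. Their poses are not given: they have to be found in the camera images.
- fixture: leak-test fixture, a fixed T-shaped aluminium bed on pillars, its top 132 mm above the table; origin on the table under the clamp axis, z up. In its own axes: slideway along x at y = -105 mm (bed x -101..53, rails to 146 mm high); hand clamp (like a caulking gun, grips up) on the y axis, grips at y 13..66 mm, to 297 mm high; steel rod along y, 168 mm up, feeds to -y, tail to y = 159 mm. Clamp bed: x -34..34, y to 124 mm
- carriage (a joint): carriage along the fixture's +x, m: 0 = loading place (start, clear of the clamp); 0.045 = test position on the clamp axis, where a spring ball snaps into a notch in its side (9 N or more to pull out); 0.0465 = end stop, from which the ball draws it back when let go. 2 to 3 N slide it; it stays where it is left
- knob (a point): grip centre of the carriage's upright round black hand knob, on its axis, 241 mm above the table: push or draw it here along the fixture's +x. The grip is 20 mm across and 24 mm long (230 to 254 mm above the table, top at 256); under it a thin neck, then the port block's top, 58 x 24 mm, at 198 mm. 
- detent_ball (a joint): spring ball beside the slideway, m: 0 = held back by the carriage's plain side, about 0.0028 = sprung into the notch
- port (a point): centre of the black seal face of the test port on the carriage, 168 mm above the table; the face looks to the fixture's +y
- sight_glass: the sight glass: a glass disc in a bevelled steel rim, 40 mm across, 10 mm thick, about 70 g, standing loose on edge in the carriage's white V-nest, faces square to the fixture's y, 0.5 mm from the seal; it rides with the carriage. Origin: lowest point of the rim, mid-thickness
- glass_center (a point): centre of the sight glass; its front face is 5 mm towards the fixture's +y. Overhead, between the robot and the fixture, crosses the pump's fixed white hose, 70 mm thick: from the pump's neck on the right (x 0.48, y -0.14) up and round to a level pipe (x 0.31, y 0.2 to 0.8), at heights of 0.53 to 0.65 m; reach over it, clear of it
- rod (a joint): feed of the clamp's rod towards the port (fixture -y), m, 0 to 0.062; a 5 N friction brake holds it either way
- foot_spring (a joint): how far the sprung foot is pressed into the sleeve on the rod's end, m: 0 = free, 0.012 = solid; 2 N per mm, so it shows the force on the glass. A dark ring on the bright stem, 6 mm from the sleeve's mouth when free, marks half travel
- foot: the foot: round black rubber pad, 24 mm across, on a steel disc at the rod's end; origin at the back of the disc, 8 mm behind the pad's face
- foot_face (a point): centre of the foot's rubber face; with the carriage at the test position it faces the middle of the glass, 10 to 46 mm away at the start
- trigger (a joint): trigger angle, rad: 0 = free (sprung back), 0.30 = full squeeze, at its stop. Squeezing swings its top to the handle; a pawl on 4 mm teeth then feeds the rod, about 8 mm a full stroke; let it back to 0 to catch the next teeth. Let go under load, the rod slips back with it to the brake's 5 N (2 to 4 mm of foot spring). 3 to 6 N at the fingers when idle, to 15 N with the glass pressed
- trigger_blade: black trigger blade, 18 mm wide along x, 10 mm thick, 220 to 297 mm above the table; origin on its pivot, 214 mm above the table, 35 mm along the fixture's +y
- trigger_front (a point): finger place on the trigger's outer face (fixture -y side), 270 mm above the table with the trigger free; above it the free blade is upright, below it slopes back to the pivot. It moves about 16 mm to +y in a full squeeze
- handle_back (a point): palm place on the outer (fixture +y) face of the black handle beside the trigger, 270 mm above the table; handle fixed, upright, 22 mm wide along x, 16 mm thick, to 296 mm high. From here to the trigger's outer face: 53 mm along y when free, 37 mm fully squeezed; only the trigger moves
- centring_ring_a: a small centring ring with black O-ring, 29 mm across, 8 mm high, loose on the table beside the fixture; a bystander; origin on the table under its middle
- tweezers: flat steel tweezers, 118 mm long, 11 mm wide, loose on the table beside the fixture; a bystander; origin on the table under its middle
- ptfe_roll: a white spool of sealing tape, 52 mm across, 14 mm high, loose on the table beside the fixture; a bystander; origin on the table under its middle
Not all that is in view belongs to the job. What is shaped like the sight_glass but turquoise is not meant.

How it is judged:
On the way, in this order (a step that is already met when the one before it is completed fails the run):
1. the carriage is in the test position with the spring ball in its notch (value of joint carriage above 0.0435 m and value of joint detent_ball above 0.0018 m), for 0.2 s.
2. the foot has come up to the sight glass and touches it (contact force between foot and sight_glass above 1 N), for 0.2 s.
At the end, for the whole second after the job is handed in: Carriage past 43.5 mm with the ball in its notch (over 1.8 mm); glass against the seal (centre within 7.5 mm of the port); foot spring 4 to 8.5 mm in (6 to 20 N on the glass); rod at rest; fingers still hold the trigger squeezed (over 2 N, past 0.02 rad) (all of step 1 and value of joint foot_spring between 0.004 and 0.0085 m and contact force between foot and sight_glass between 6 and 20 N and contact force between the fingers and trigger_blade above 2 N and value of joint trigger above 0.02 rad and distance between glass_center and port below 0.0075 m and velocity of joint rod between -0.004 and 0.004 m/s); the arm keeps its last pose, push and grip.
It fails at once if the foot's spring is pressed nearly solid (over 11 mm) or the glass is pressed with more than 28 N: it cracks (value of joint foot_spring above 0.011 m or contact force between foot and sight_glass above 28 N).
It fails at once if the sight glass is knocked out of its nest (distance between glass_center and port above 0.02 m).
It fails at once if a loose bystander is pushed more than 30 mm (distance of any of centring_ring_a, tweezers, ptfe_roll from where it was at the start of the episode above 0.03 m).
It also fails if it takes over 72 s, if anything falls off the work surface, if the arm or the gripper's body presses on something with over 40 N, if the wrist force passes 120 N, or if a joint passes its speed limit or range.

## Working session

There is one attempt and no reset: what is moved stays moved. The work goes in short steps, Python scripts to look and compute and a tool call to move; the robot and the scene stay as the last step left them, time stands still between calls to the robot, and variables do not carry over. Pictures are saved under pics/ and viewed, and the job is handed in when it is done.

Besides the shell and the picture viewer there is one more tool, called after "Request:" as name(argument=value, ...) on one line, values as JSON. carry_out: Moves the arm, as the interface text tells. Its arguments: {"type":"object","properties":{"rows":{"type":"array"},"fingers":{"type":"number"}},"required":["rows"]}

```bash
ls; mkdir -p pics; python3 - <<'E'
from bench import *
import cv2
print(sense()); print(grip_depth)
for n in ("scene","side","wrist"):
    c=get_calibration(n); print(n,c)
    cv2.imwrite(f"pics/{n}0.png",grab_frame(n))
E
```

```text
pics
{'time': 0.0, 'joints': array([ 1.05341259,  0.43521414,  0.02495974,  1.57405564, -0.01162698,
        1.13400674, -0.07507292]), 'joint_velocities': array([ 0.00070772, -0.00106471,  0.00059661,  0.00184204, -0.00037744,
        0.00087621, -0.00169518]), 'joint_efforts': array([-2.92924699e-05, -6.70464635e+01,  1.02495309e+00, -3.16207981e+01,
        1.57113973e-02,  1.23272763e-02, -4.44304408e-05]), 'ee_pos': array([ 0.25163854, -0.571572  ,  0.23054734]), 'tcp_rot': array([ 9.78575284e-01,  2.05887887e-01, -2.11794394e-04, -7.39696921e-04]), 'ft_force': array([ 0.16600736,  0.70255444, -0.33894251]), 'torque': array([ 0.05802468,  0.02177281, -0.00243368]), 'grip_width': 1.0010848896284614}
0.0187
scene {'K': array([[551.7379263 ,   0.        , 322.07020762],
       [  0.        , 551.7379263 , 225.92711363],
       [  0.        ,   0.        ,   1.        ]]), 'world_to_cam': array([[-0.43679716, -0.8994197 , -0.01588836,  0.43561383],
       [ 0.39977749, -0.20991102,  0.89225295, -0.30853095],
       [-0.80584502,  0.38338174,  0.45125628, -0.5838082 ],
       [ 0.   
[... 205 characters left out ...]
     ]]), 'world_to_cam': array([[-0.13376769, -0.99100316, -0.0043524 ,  0.27401529],
       [ 0.66104297, -0.09249929,  0.74462479, -0.46358286],
       [-0.73832811,  0.09672962,  0.66746909, -0.61279215],
       [ 0.        ,  0.        ,  0.        ,  1.        ]])}
wrist {'K': array([[334.18147417,   0.        , 324.17854534],
       [  0.        , 334.18147417, 242.04818736],
       [  0.        ,   0.        ,   1.        ]]), 'world_to_cam': array([[ 0.40278891, -0.91528874, -0.00275988, -0.62400521],
       [ 0.87917993,  0.38773371, -0.27695706,  0.0359711 ],
       [ 0.25456578,  0.1091288 ,  0.96087833, -0.38054328],
       [ 0.        ,  0.        ,  0.        ,  1.        ]])}
```

View pics/scene0.png

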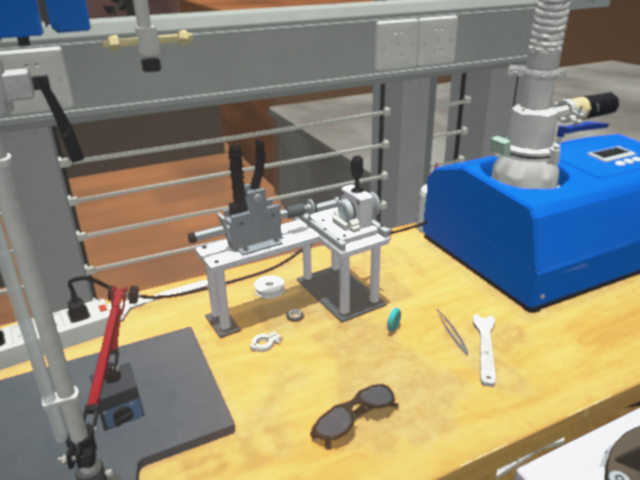

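View pics/side0.png

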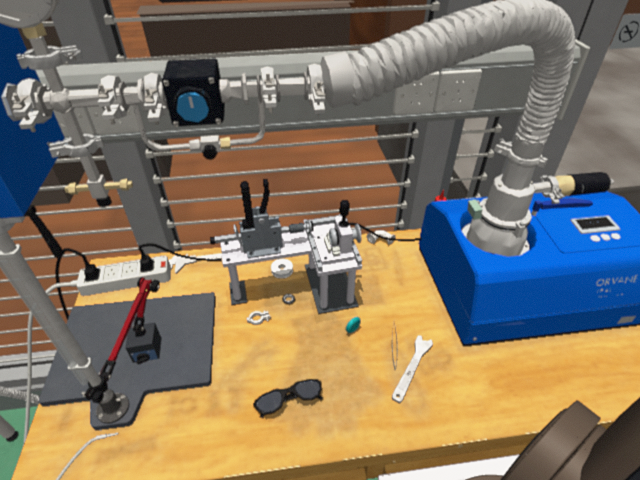

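View pics/wrist0.png

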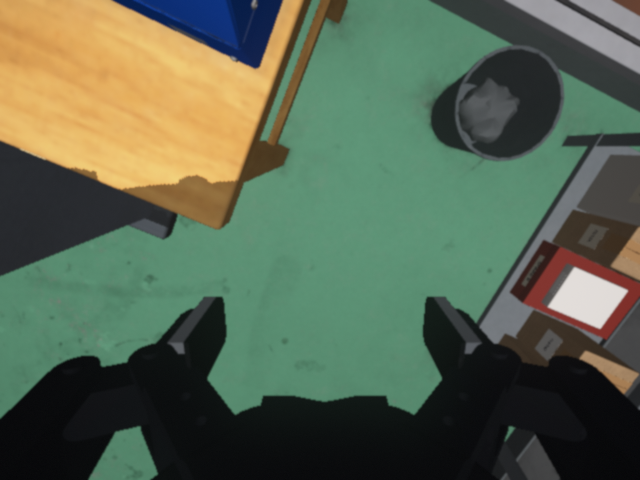

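```bash
python3 - <<'E'
import cv2
a=cv2.imread("pics/scene0.png")[130:350,180:400]; b=cv2.imread("pics/side0.png")[165:335,200:370]
cv2.imwrite("pics/c1.png",cv2.resize(a,(600,600),interpolation=cv2.INTER_CUBIC))
cv2.imwrite("pics/c2.png",cv2.resize(b,(600,600),interpolation=cv2.INTER_CUBIC))
E
```

```text
(no output)
```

View pics/c1.png

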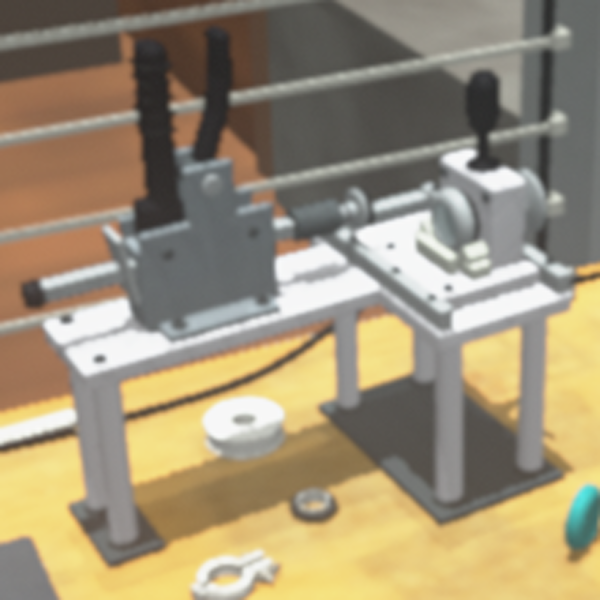

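View pics/c2.png

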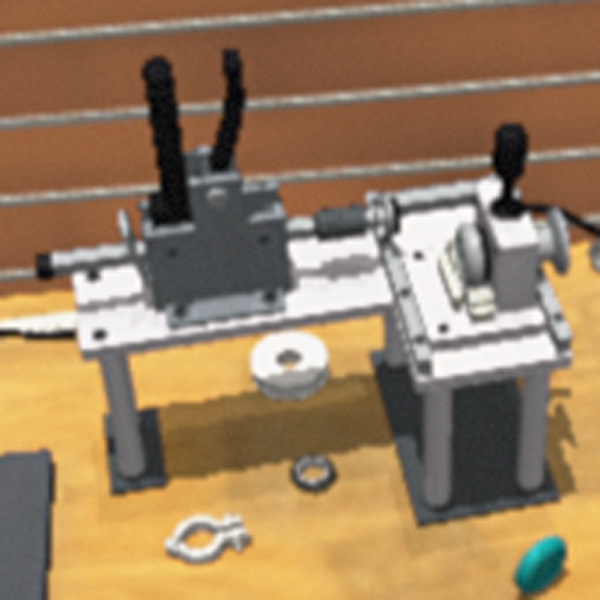

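```bash
cat > h.py <<'E'
import numpy as np, cv2
from bench import *
def proj(n,P,cal=None):
    c=cal or get_calibration(n); P=np.atleast_2d(P); q=(c["world_to_cam"]@np.c_[P,np.ones(len(P))].T)[:3]
    u=c["K"]@np.array([q[0],-q[1],-q[2]]); return (u[:2]/u[2]).T
def ray(n,uv,cal=None):
    c=cal or get_calibration(n); M=c["world_to_cam"]; d=np.linalg.inv(c["K"])@[uv[0],uv[1],1]; d=np.array([d[0],-d[1],-d[2]])
    R=M[:3,:3]; return -R.T@M[:3,3], R.T@d/np.linalg.norm(d)
def plane(n,uv,z,cal=None):
    o,d=ray(n,uv,cal); return o+d*(z-o[2])/d[2]
def tri(rs):
    A=0;b=0
    for o,d in rs:
        P=np.eye(3)-np.outer(d,d); A=A+P; b=b+P@o
    x=np.linalg.solve(A,b); return x,[np.linalg.norm(np.cross(x-o,d)) for o,d in rs]
def fx(p,P):
    P=np.atleast_2d(P); c,s=np.cos(p[2]),np.sin(p[2])
    return np.c_[p[0]+c*P[:,0]-s*P[:,1],p[1]+s*P[:,0]+c*P[:,1],P[:,2]]
E
python3 - <<'E'
from h import *
from scipy.optimize import least_squares
S=lambda x,y:(180+x*220/600,130+y*220/600)
D=lambda x,y:(200+x*170/600,165+y*170/600)
o=[ # name, fixture pt, scene, side
("handle",(0,.058,.292),S(152,52),D(157,70)),
("trig",(0,.018,.293),S(217,40),D(232,60)),
("tail",(0,.159,.168),S(33,292),D(45,265)),
("bedA",(-.034,.124,.132),S(92,372),D(85,350)),
("bedB",(.034,.124,.132),S(45,325),D(77,278)),
]
k=tri([ray("scene",S(483,100)),ray("side",D(509,148))]);print("knob",k)
for n,P,a,b in o: print(n,tri([ray("scene",a),ray("side",b)]),plane("scene",a,P[2])[:2],plane("side",b,P[2])[:2])
def f(p):
    r=[]
    for n,P,a,b in o:
        r+=list(proj("scene",fx(p,P))[0]-a)+list(proj("side",fx(p,P))[0]-b)
    return r
s=least_squares(f,[.6,.1,0]); print(s.x,np.round(s.fun,1))
p=s.x;c,sn=np.cos(p[2]),np.sin(p[2]);d=k[0][:2]-p[:2];print("knob in fix",c*d[0]+sn*d[1],-sn*d[0]+c*d[1],k[0][2])
for n in("scene","side"):print(n,ray(n,(320,240)))
E
```

```text
knob (array([0.55304736, 0.15032419, 0.23730435]), [np.float64(0.00021413072143402503), np.float64(0.00021413072143392812)])
handle (array([0.57849962, 0.33599816, 0.28922405]), [np.float64(0.00019145937850226268), np.float64(0.00019145937850232063)]) [0.57009491 0.3383153 ] [0.57467204 0.33584164]
trig (array([0.58644011, 0.29665566, 0.2868562 ]), [np.float64(0.0002691890584729497), np.float64(0.0002691890584729887)]) [0.56940967 0.30267957] [0.57693968 0.29637648]
tail (array([0.57173084, 0.41474516, 0.16805712]), [np.float64(0.0011556859689080693), np.float64(0.0011556859689080114)]) [0.57381922 0.41515914] [0.5704048  0.41389068]
bedA (array([0.536015  , 0.39636911, 0.13205141]), [np.float64(0.0010080111602303455), np.float64(0.0010080111602303072)]) [0.53766598 0.39671703] [0.53490962 0.39566773]
bedB (array([0.60384502, 0.40407095, 0.12844985]), [np.float64(0.0019504936835062147), np.float64(0.0019504936835061666)]) [0.60054202 0.40606629] [0.59749356 0.40200287]
[0.58641019 0.27410046 0.13546809] [ 2.7 -2.4  2.3 -1.4  3.5 -3.9  2.2 -2.3 -9.8  5.  -9.1  2.6  3.2 -0.2
  1.7 -0.5  2.4 -1.4  0.3 -1.9]
knob in fix -0.04977366228559425 -0.11813647311165458 0.23730434817121834
scene (array([-0.15684032,  0.55085702,  0.54565596]), array([ 0.79702221, -0.37452845, -0.47379746]))
side (array([-0.10933909,  0.28794408,  0.75540773]), array([ 0.73817024, -0.1004618 , -0.66709229]))
```

```bash
python3 - <<'E'
from h import *
from scipy.optimize import least_squares
S=lambda x,y:(180+x*220/600,130+y*220/600)
D=lambda x,y:(200+x*170/600,165+y*170/600)
o=[("handle",(0,.058,.292),S(152,52),D(157,70)),
("trig",(0,.018,.293),S(217,40),D(232,60)),
("bedA",(-.034,.124,.132),S(92,372),D(85,350)),
("bedB",(.034,.124,.132),S(45,325),D(77,278)),
("knob",(-.045,None,.241),S(483,100),D(509,148))]
def f(p):
    r=[]
    for n,P,a,b in o:
        P=(P[0],p[3] if P[1] is None else P[1],P[2])
        r+=list(proj("scene",fx(p,P))[0]-a)+list(proj("side",fx(p,P))[0]-b)
    return r
s=least_squares(f,[.6,.1,0,-.12]); print(s.x,np.round(s.fun,1))
p=s.x
pts=fx(p,[(-.101,-.078,.132),(-.101,-.13,.132),(.053,-.13,.132),(.053,-.078,.132),(-.034,.124,.132),(.034,.124,.132),(0,.159,.168),(0,0,.168),(0,.013,.27),(0,.066,.27),(-.045,p[3],.241),(0,.035,.214)])
for n in("scene","side"):
    im=cv2.resize(cv2.imread(f"pics/{n}0.png"),None,fx=3,fy=3)
    for q in proj(n,pts): cv2.circle(im,tuple(int(v) for v in np.round(q*3+1)),3,(0,0,255),-1)
    im=im[400:930,540:1200] if n=="scene" else im[490:1000,590:1120]
    cv2.imwrite(f"pics/ov_{n}.png",im)
print(fx(p,[(-.045,p[3],.241),(0,.0395,.27)]))
E
```

```text
[ 0.58027226  0.27858876  0.10375346 -0.1220486 ] [ 0.5 -1.1 -0.2  0.1  1.9 -2.4 -0.1 -0.4 -0.4  1.6 -1.4  0.6  0.3 -0.3
 -1.6 -1.   0.4 -0.9 -0.7  0. ]
[[0.54815451 0.15253595 0.241     ]
 [0.57618135 0.31787634 0.27      ]]
```

View pics/ov_scene.png

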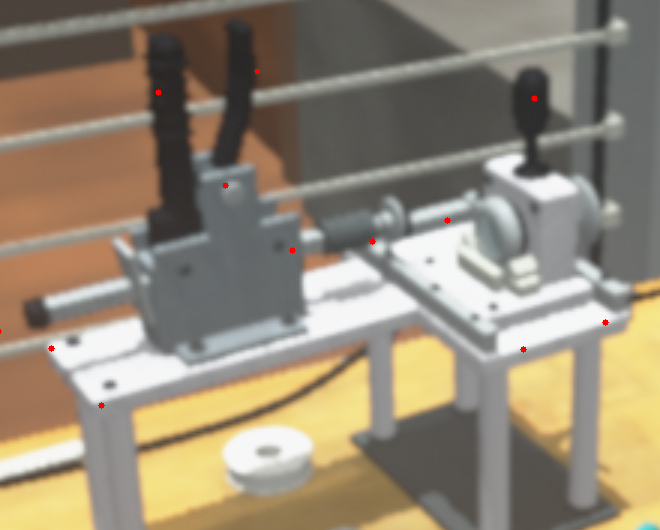

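View pics/ov_side.png

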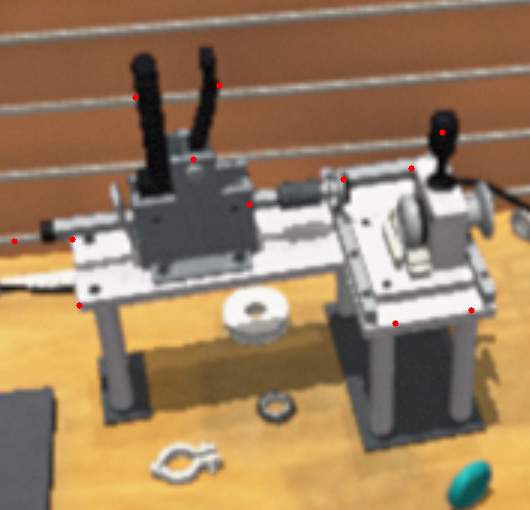

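```bash
python3 - <<'E'
from h import *
S=lambda x,y:((540+x-1)/3,(400+y-1)/3)
D=lambda x,y:((590+x-1)/3,(490+y-1)/3)
for a,b in [((35,312),(394,218)),]:
    A=plane("scene",S(*a),.168);B=plane("scene",S(*b),.168);print(A,B,np.arctan2(-(A-B)[0],(A-B)[1]),np.linalg.norm(A-B))
A=plane("side",D(47,230),.168);B=plane("side",D(341,190),.168);print(A,B,np.arctan2(-(A-B)[0],(A-B)[1]),np.linalg.norm(A-B))
# clamp bed near edge (z .132): left corner -> junction
for n,a,b in [("scene",S(101,405),S(398,330)),("side",D(80,306),D(345,265))]:
    A=plane(n,a,.132);B=plane(n,b,.132);print("bed",A,B,np.arctan2(-(A-B)[0],(A-B)[1]))
# slideway bed near edge
for n,a,b in [("scene",S(487,362),S(630,322)),("side",D(375,327),D(493,315))]:
    A=plane(n,a,.132);B=plane(n,b,.132);print("slide",A,B,np.arctan2(-(A-B)[0],(A-B)[1]))
E
```

```text
[0.57455486 0.41611485 0.168     ] [0.59209873 0.21395768 0.168     ] 0.08656640812190518 0.20291699364812157
[0.57189707 0.41545036 0.168     ] [0.58594226 0.21432674 0.168     ] 0.06972044914323743 0.2016134340578388
bed [0.5335247  0.39849668 0.132     ] [0.5356461  0.23882205 0.132     ] 0.01328501955161424
bed [0.53281102 0.39777018 0.132     ] [0.5479979  0.21672776 0.132     ] 0.08368981959914454
slide [0.48440849 0.21329877 0.132     ] [0.4872059  0.12713653 0.132     ] 0.03245536616119427
slide [0.4861639  0.20439832 0.132     ] [0.48629216 0.12514214 0.132     ] 0.0016183018094895448
```

Request:
carry_out(rows=[[[0,0,-60],[0,0,0]],[[0,0,-120],[0,0,0]],[[0,0,-180],[0,0,0]],[[0,0,-240],[0,0,0]],[[0,0,-300],[0,0,0]],[[0,0,-360],[0,0,0]],[[0,0,-420],[0,0,0]],[[0,0,-480],[0,0,0]],[[0,0,-530],[0,0,0]],[[0,0,-530],[0,0,0]]])

```text
time: 1.4
ee_pos: [0.1596, -0.5229, 0.7764]
tcp_rot: [0.975, 0.125, 0.082, 0.163]
ft_force: [-1.2, 2.0, 0.3]
grip_width: 1.003
```

```bash
python3 - <<'E'
from bench import *
s=sense();print(s['time'],s['joints'].round(3),s['ee_pos'].round(3),s['tcp_rot'].round(3),s['ft_force'].round(1))
E
```

```text
1.4 [ 8.220e-01  2.140e-01  7.400e-01  6.280e-01 -3.660e-01  2.003e+00
 -2.000e-03] [ 0.16  -0.523  0.776] [0.975 0.125 0.082 0.163] [-1.2  2.   0.3]
```

```bash
cat > fk.py <<'E'
import numpy as np, itertools
from scipy.spatial.transform import Rotation as R
Z=lambda a:R.from_rotvec([0,0,a]); Y=lambda a:R.from_rotvec([0,a,0])
data=[([1.05341259,0.43521414,0.02495974,1.57405564,-0.01162698,1.13400674,-0.07507292],[0.25163854,-0.571572,0.23054734],[9.78575284e-01,2.05887887e-01,-2.11794394e-04,-7.39696921e-04])]
E
python3 - <<'E'
from fk import *
from bench import *
from scipy.optimize import least_squares
s=sense(); data.append((s['joints'],s['ee_pos'],s['tcp_rot']))
print([list(s['joints'].round(5)),list(s['ee_pos'].round(5)),list(s['tcp_rot'].round(5))])
best=[]
for sg in itertools.product([1,-1],repeat=4):
    s1,s3,s5,s7=sg
    def ori(q,p):
        return Z(p[0]+s1*q[0])*Y(q[1])*Z(s3*q[2])*Y(q[3])*Z(s5*q[4])*Y(q[5])*Z(s7*q[6]+p[1])
    def f(p): return np.r_[tuple((ori(q,p)*R.from_quat(t).inv()).as_rotvec() for q,x,t in data)]
    for b in np.arange(-3,3,.8):
      for c in np.arange(-3,3,.8):
        r=least_squares(f,[b,c]); best.append((r.cost,sg,r.x.round(3)))
best.sort(key=lambda t:t[0])
for b in best[:6]:print(b)
seen=set()
for b in best:
    if b[1] not in seen: seen.add(b[1]);print(b)
E
```

```text
[[np.float64(0.82202), np.float64(0.21409), np.float64(0.73997), np.float64(0.62827), np.float64(-0.36644), np.float64(2.00288), np.float64(-0.00219)], [np.float64(0.15964), np.float64(-0.52292), np.float64(0.77644)], [np.float64(0.97529), np.float64(0.12493), np.float64(0.0815), np.float64(0.16297)]]
(np.float64(9.794706005204553e-19), (-1, -1, -1, -1), array([-6.283, -4.712]))
(np.float64(9.794706886019613e-19), (-1, -1, -1, -1), array([0.   , 1.571]))
(np.float64(9.794707415721364e-19), (-1, -1, -1, -1), array([0.   , 1.571]))
(np.float64(9.794707607186141e-19), (-1, -1, -1, -1), array([0.   , 1.571]))
(np.float64(9.794707637745396e-19), (-1, -1, -1, -1), array([0.   , 1.571]))
(np.float64(9.794708137362041e-19), (-1, -1, -1, -1), array([0.   , 1.571]))
(np.float64(9.794706005204553e-19), (-1, -1, -1, -1), array([-6.283, -4.712]))
(np.float64(0.005222272580772021), (-1, -1, -1, 1), array([-0.037,  1.612]))
(np.float64(0.025146847243227514), (1, 1, 1, 1), array([-1.878, -4.121]))
(np.float64(0.05263812150494897), (1, -1, -1, -1), array([4.521, 1.688]))
(np.float64(0.053287726200067
[... 158 characters left out ...]
 -1, -1, 1), array([4.484, 1.73 ]))
(np.float64(0.10416411647910964), (-1, -1, 1, 1), array([1.402, 2.849]))
(np.float64(0.15054328675824544), (-1, 1, 1, 1), array([-6.399, -4.239]))
(np.float64(0.16084432046345856), (1, 1, -1, 1), array([-3.316, -5.358]))
(np.float64(0.21183663371389602), (-1, 1, 1, -1), array([6.204, 2.003]))
(np.float64(0.21838450499270526), (1, -1, 1, -1), array([-6.607, -3.357]))
(np.float64(0.2196223728503681), (1, 1, -1, -1), array([-3.279,  0.883]))
(np.float64(0.2872771968853795), (1, -1, 1, 1), array([-0.361,  2.968]))
(np.float64(0.3830721821506839), (-1, 1, -1, 1), array([-1.553,  0.806]))
(np.float64(0.4745880899799922), (-1, 1, -1, -1), array([-1.516,  0.764]))
```

```bash
cat >> fk.py <<'E'
import json,os
def rots(q):
    R0=R.identity();R1=Z(-q[0]);R2=R1*Y(q[1]);R3=R2*Z(-q[2]);R4=R3*Y(q[3]);R5=R4*Z(-q[4]);R6=R5*Y(q[5]);R7=R6*Z(-q[6]+np.pi/2)
    return [R0,R1,R2,R3,R4,R5,R6,R7]
def log():
    from bench import sense
    s=sense(); L=json.load(open('log.json')) if os.path.exists('log.json') else []
    L.append([list(map(float,s['joints'])),list(map(float,s['ee_pos'])),list(map(float,s['tcp_rot']))]); json.dump(L,open('log.json','w')); return s
def delta(s,pos,rot):
    "tool-frame shift mm and rotvec from measured pose to target"
    R0=R.from_quat(s['tcp_rot']); return (R0.inv().apply(np.array(pos)-s['ee_pos'])*1000).round(1),(R0.inv()*rot).as_rotvec().round(3)
def down(ax):  # tool x at world angle ax, z down
    c,s=np.cos(ax),np.sin(ax); return R.from_matrix(np.array([[c,s,0],[s,-c,0],[0,0,-1]]))
E
python3 - <<'E'
from fk import *
s=log()
print(delta(s,[.25,-.57,.55],down(.415)))
E
```

```text
(array([ 46.8, -13.9, 243.5]), array([ 0.355, -0.093, -0.158]))
```

Request:
carry_out(rows=[[[10,-3,50],[0.09,-0.02,-0.04]],[[20,-6,100],[0.18,-0.05,-0.08]],[[30,-10,150],[0.27,-0.07,-0.12]],[[47,-14,200],[0.355,-0.093,-0.158]],[[47,-14,243],[0.355,-0.093,-0.158]]])

```text
time: 2.02
ee_pos: [0.3083, -0.5451, 0.5202]
tcp_rot: [0.966, 0.258, 0.003, -0.027]
ft_force: [-0.1, -1.0, -0.4]
grip_width: 1.0
```

```bash
python3 - <<'E'
from fk import *
s=log();print(s['time'],s['joints'].round(3),s['ee_pos'].round(3),s['tcp_rot'].round(3))
E
```

```text
2.025 [ 0.7    0.438  0.55   0.937 -0.246  1.87   0.097] [ 0.308 -0.545  0.52 ] [ 0.966  0.258  0.003 -0.027]
```

```bash
cat >> fk.py <<'E'
PN=[(0,2),(1,1),(3,2),(3,1),(3,0),(5,2),(5,1),(5,0),(7,2)]
def fit():
    L=json.load(open('log.json'))+[list(data[0])]
    A=[];b=[]
    for q,x,t in L:
        r=rots(q); A.append(np.array([r[i].as_matrix()[:,j] for i,j in PN]).T); b.append(x)
    A=np.vstack(A);b=np.hstack(b)
    v,res,rk,sv=np.linalg.lstsq(A,b,rcond=1e-3); return v,A@v-b,sv
E
python3 - <<'E'
from fk import *
v,r,sv=fit();print(dict(zip(PN,v.round(4))),np.abs(r).max(),sv.round(3))
E
```

```text
{(0, 2): np.float64(0.2708), (1, 1): np.float64(-0.0372), (3, 2): np.float64(0.5559), (3, 1): np.float64(-0.0061), (3, 0): np.float64(-0.0038), (5, 2): np.float64(0.4313), (5, 1): np.float64(-0.01), (5, 0): np.float64(-0.0019), (7, 2): np.float64(0.3647)} 1.0915101021857776e-05 [3.394e+00 2.974e+00 2.400e+00 7.430e-01 5.130e-01 1.830e-01 1.630e-01
 4.200e-02 1.000e-03]
```

```bash
python3 - <<'E'
from h import *
for uv in [(340,60),(340,100),(400,40),(400,85),(450,20),(450,62),(500,5),(500,45),(540,25),(100,80),(100,110),(225,75),(225,95)]:
    for x in (.31,.4):
        o,d=ray("side",uv);t=(x-o[0])/d[0];print(uv,x,(o+d*t).round(3))
E
```

```text
(340, 60) 0.31 [0.31  0.211 0.605]
(340, 60) 0.4 [0.4   0.195 0.573]
(340, 100) 0.31 [0.31  0.21  0.565]
(340, 100) 0.4 [0.4   0.193 0.524]
(400, 40) 0.31 [0.31  0.154 0.62 ]
(400, 40) 0.4 [0.4   0.125 0.592]
(400, 85) 0.31 [0.31  0.149 0.577]
(400, 85) 0.4 [0.4   0.119 0.539]
(450, 20) 0.31 [0.31  0.108 0.636]
(450, 20) 0.4 [0.4  0.07 0.61]
(450, 62) 0.31 [0.31  0.1   0.597]
(450, 62) 0.4 [0.4   0.06  0.563]
(500, 5) 0.31 [0.31  0.062 0.647]
(500, 5) 0.4 [0.4   0.014 0.624]
(500, 45) 0.31 [0.31  0.052 0.611]
(500, 45) 0.4 [0.4   0.002 0.58 ]
(540, 25) 0.31 [0.31  0.016 0.628]
(540, 25) 0.4 [ 0.4   -0.042  0.601]
(100, 80) 0.31 [0.31  0.434 0.598]
(100, 80) 0.4 [0.4   0.465 0.565]
(100, 110) 0.31 [0.31  0.443 0.57 ]
(100, 110) 0.4 [0.4   0.477 0.53 ]
(225, 75) 0.31 [0.31  0.321 0.597]
(225, 75) 0.4 [0.4   0.328 0.563]
(225, 95) 0.31 [0.31  0.324 0.577]
(225, 95) 0.4 [0.4   0.331 0.539]
```

```bash
cat >> fk.py <<'E'
def pose(az,r,z,tilt,tx=None,lat=-.047):
    "arm-plane pose; tilt: tool outward from down; tx tool x angle if down"
    p=np.array([r*np.cos(az)-lat*np.sin(az),r*np.sin(az)+lat*np.cos(az),z])
    ax=az+np.pi/2 if tx is None else tx
    rot=R.from_rotvec([0,0,az])*R.from_rotvec([0,-tilt,0])*R.from_rotvec([0,0,-az])*down(ax)
    return p,rot
E
python3 - <<'E'
from fk import *
s=log()
print(s['ee_pos'],s['tcp_rot'].round(3))
az=-1.0
for t in (.3,.6):
  p,r=pose(az,.6,.52+.23*t/.6,t); print(p.round(3),r.apply([0,0,1]).round(2),delta(s,p,r))
E
```

```text
[ 0.3082976  -0.54508207  0.5202307 ] [ 0.966  0.258  0.003 -0.027]
[ 0.285 -0.53   0.635] [ 0.16 -0.25 -0.96] (array([ -10.9,  -30.4, -113.6]), array([-0.35 , -0.013, -0.051]))
[ 0.285 -0.53   0.75 ] [ 0.31 -0.48 -0.83] (array([  -8.7,  -36.2, -228.5]), array([-0.65 , -0.005, -0.053]))
```

Request:
carry_out(rows=[[[-3,-8,-30],[-0.13,0,-0.02]],[[-6,-16,-60],[-0.26,0,-0.03]],[[-9,-25,-100],[-0.35,0,-0.05]],[[-9,-32,-150],[-0.46,0,-0.05]],[[-9,-35,-190],[-0.57,0,-0.05]],[[-9,-36,-228],[-0.65,0,-0.05]]])

```text
time: 2.78
ee_pos: [0.2797, -0.529, 0.7558]
tcp_rot: [0.916, 0.265, 0.087, 0.288]
ft_force: [-0.1, -0.2, -0.5]
grip_width: 1.0
```

```bash
python3 - <<'E'
from fk import *
s=log();print(s['time'],s['joints'].round(3),s['ee_pos'].round(3),s['tcp_rot'].round(3))
v,r,sv=fit();print(dict(zip(PN,v.round(4))),np.abs(r).max(),sv.round(3))
E
```

```text
2.775 [ 0.5    0.013  0.52   1.003 -0.019  1.517  0.005] [ 0.28  -0.529  0.756] [0.916 0.265 0.087 0.288]
{(0, 2): np.float64(0.2721), (1, 1): np.float64(-0.0364), (3, 2): np.float64(0.5576), (3, 1): np.float64(-0.0166), (3, 0): np.float64(0.0), (5, 2): np.float64(0.4277), (5, 1): np.float64(-0.0004), (5, 0): np.float64(0.0), (7, 2): np.float64(0.3658)} 1.0697976948748078e-09 [4.395 3.848 3.131 0.762 0.521 0.381 0.212 0.148 0.077]
```

```bash
python3 - <<'E'
from fk import *
s=log()
for i in range(1,13):
  p,r=pose(-1.0+.1*i,.6,.77,.6); a,b=delta(s,p,r); print([a.round().tolist(),b.round(2).tolist()],end=', ')
E
```

```text
[[64.0, 12.0, -8.0], [0.01, 0.05, -0.09]], [[124.0, 8.0, -11.0], [0.01, 0.11, -0.17]], [[183.0, -1.0, -16.0], [0.01, 0.17, -0.26]], [[241.0, -15.0, -26.0], [0.01, 0.22, -0.34]], [[297.0, -33.0, -38.0], [0.01, 0.28, -0.42]], [[350.0, -56.0, -53.0], [0.01, 0.34, -0.5]], [[400.0, -83.0, -72.0], [0.01, 0.4, -0.58]], [[447.0, -114.0, -93.0], [0.01, 0.45, -0.67]], [[490.0, -149.0, -117.0], [0.01, 0.51, -0.75]], [[529.0, -187.0, -144.0], [0.01, 0.57, -0.83]], [[562.0, -228.0, -172.0], [0.01, 0.62, -0.91]], [[591.0, -272.0, -202.0], [0.01, 0.68, -1.0]],
```

Request:
carry_out(rows=[[[55,10,-8],[0.01,0.05,-0.09]],[[115,8,-11],[0.01,0.11,-0.17]],[[174,0,-16],[0.01,0.17,-0.26]],[[232,-13,-25],[0.01,0.22,-0.34]],[[288,-31,-37],[0.01,0.28,-0.42]],[[342,-54,-52],[0.01,0.34,-0.5]],[[393,-80,-71],[0.01,0.4,-0.58]],[[441,-111,-92],[0.01,0.45,-0.67]],[[485,-146,-116],[0.01,0.51,-0.75]],[[525,-184,-143],[0.01,0.57,-0.83]],[[560,-226,-171],[0.01,0.62,-0.91]],[[591,-272,-202],[0.01,0.68,-1.0]]])

```text
time: 4.28
ee_pos: [0.5984, 0.0739, 0.7677]
tcp_rot: [0.602, 0.742, 0.228, 0.186]
ft_force: [0.2, 0.7, -0.2]
grip_width: 1.004
```

```bash
cat >> fk.py <<'E'
V=dict(h=.2721,y1=-.0364,a=.5576,y3=-.0166,b=.4277,d=.3658)
def skel(q):
    r=rots(q); s0=np.array([0,0,.2721])
    e1=s0+r[1].apply([0,-.0364,0]); e=e1+r[3].apply([0,-.0166,.5576]); w=e+r[5].apply([0,0,.4277]); t=w+r[7].apply([0,0,.3658]); return e1,e,w,t
def fcross(q,x=.31):
    e1,e,w,t=skel(q); 
    if (e[0]-x)*(w[0]-x)<0: k=(x-e[0])/(w[0]-e[0]); return (e+k*(w-e)).round(3)
E
python3 - <<'E'
from fk import *
s=log();print(s['time'],s['joints'].round(3),s['ee_pos'].round(3),s['tcp_rot'].round(3),s['ft_force'].round(1))
print(np.round(skel(s['joints']),3),fcross(s['joints']))
from bench import *
import cv2
for n in("scene","side","wrist"):cv2.imwrite(f"pics/{n}1.png",grab_frame(n))
E
```

```text
4.275 [-0.171  0.079 -0.052  0.89   0.013  1.576 -0.01 ] [0.598 0.074 0.768] [0.602 0.742 0.228 0.186] [ 0.2  0.7 -0.2]
[[ 0.006 -0.036  0.272]
 [ 0.053 -0.045  0.828]
 [ 0.397  0.032  1.07 ]
 [ 0.598  0.074  0.768]] [0.31  0.013 1.009]
```

View pics/side1.png

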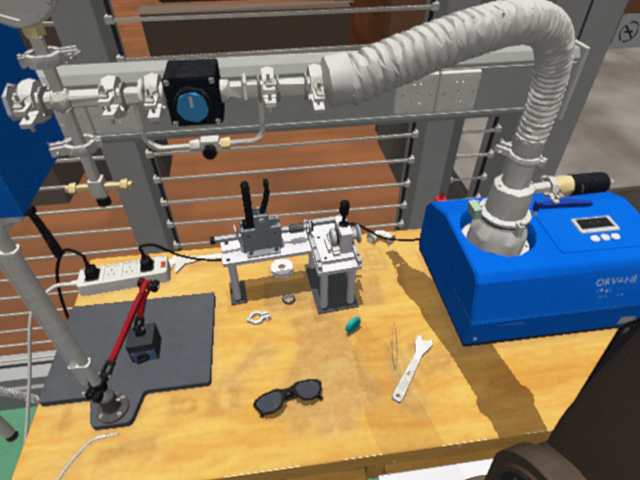

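View pics/wrist1.png

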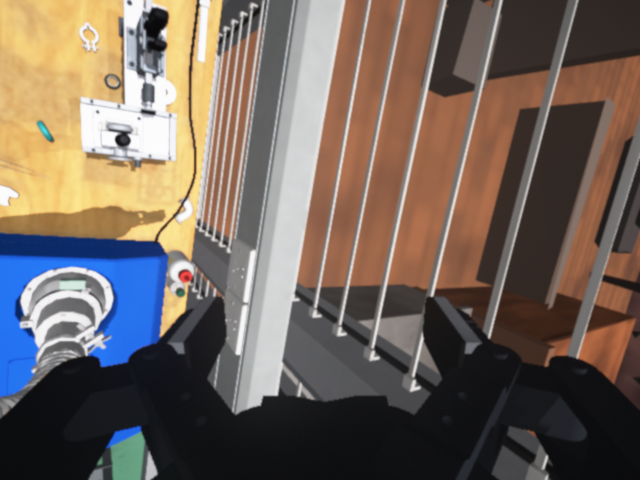

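```bash
python3 - <<'E'
from fk import *
s=log()
p0=s['ee_pos'];R0=R.from_quat(s['tcp_rot'])
from scipy.spatial.transform import Slerp
T=np.array([.548,.152,.36]);Rt=down(1.65)
S=Slerp([0,1],R.concatenate([R0,Rt]))
for i in range(1,9):
    a=i/8; d,r=delta(s,p0+(T-p0)*a,S(a)); print([d.round().tolist(),r.round(3).tolist()],end=', ')
E
```

```text
[[11.0, -32.0, 40.0], [0.075, -0.005, 0.016]], [[22.0, -64.0, 80.0], [0.149, -0.01, 0.032]], [[32.0, -96.0, 119.0], [0.224, -0.014, 0.047]], [[43.0, -128.0, 159.0], [0.298, -0.019, 0.063]], [[54.0, -160.0, 199.0], [0.373, -0.024, 0.079]], [[64.0, -192.0, 239.0], [0.447, -0.029, 0.095]], [[75.0, -224.0, 279.0], [0.522, -0.034, 0.11]], [[86.0, -256.0, 318.0], [0.596, -0.038, 0.126]],
```

Request:
carry_out(rows=[[[11,-32,40],[0.12,-0.01,0.03]],[[22,-64,80],[0.24,-0.02,0.05]],[[32,-96,119],[0.36,-0.025,0.075]],[[43,-128,159],[0.48,-0.03,0.1]],[[54,-160,199],[0.596,-0.038,0.126]],[[64,-192,239],[0.596,-0.038,0.126]],[[75,-224,279],[0.596,-0.038,0.126]],[[86,-256,318],[0.596,-0.038,0.126]],[[86,-256,318],[0.596,-0.038,0.126]]])

```text
time: 5.55
ee_pos: [0.5472, 0.148, 0.358]
tcp_rot: [0.681, 0.733, -0.003, -0.001]
ft_force: [-0.2, -1.2, 0.6]
grip_width: 1.0
```

```bash
python3 - <<'E'
from fk import *
s=log();print(s['time'],s['joints'].round(3),s['ee_pos'].round(3),s['tcp_rot'].round(3),s['ft_force'].round(1))
print(np.round(skel(s['joints']),3),fcross(s['joints']))
from bench import *
import cv2
for n in("scene","side","wrist"):cv2.imwrite(f"pics/{n}2.png",grab_frame(n))
E
```

```text
5.55 [-0.273  0.274 -0.115  1.498  0.032  1.378 -0.316] [0.547 0.148 0.358] [ 0.681  0.733 -0.003 -0.001] [-0.2 -1.2  0.6]
[[ 0.01  -0.035  0.272]
 [ 0.161 -0.01   0.808]
 [ 0.549  0.149  0.724]
 [ 0.547  0.148  0.358]] [0.31  0.051 0.776]
```

View pics/side2.png

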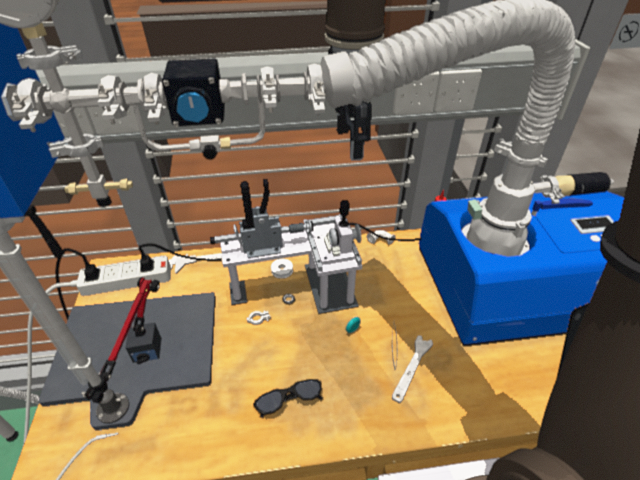

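View pics/wrist2.png

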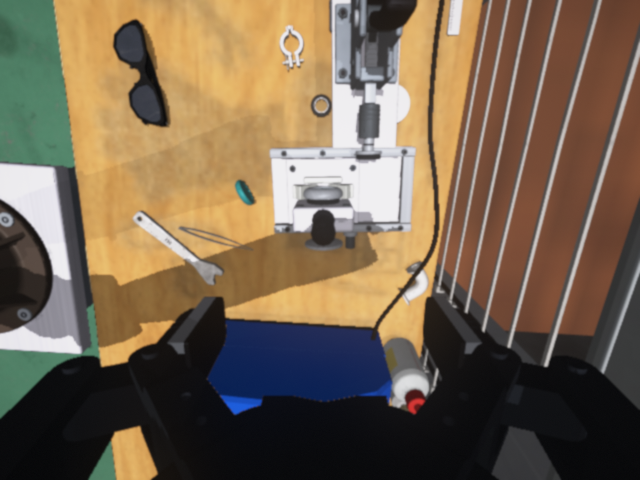

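```bash
python3 - <<'E'
from h import *
a=cv2.imread("pics/wrist2.png")[0:260,240:460]
cv2.imwrite("pics/c3.png",cv2.resize(a,None,fx=2.3,fy=2.3,interpolation=cv2.INTER_CUBIC))
import json
c=get_calibration("wrist"); json.dump({k:v.tolist() for k,v in c.items()},open("cal2.json","w"))
E
```

```text
(no output)
```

View pics/c3.png

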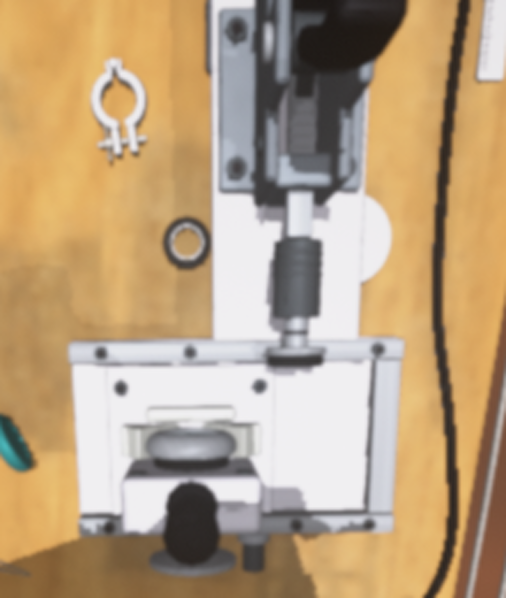

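```bash
python3 - <<'E'
from h import *
import json
c={k:np.array(v) for k,v in json.load(open("cal2.json")).items()}
W=lambda x,y:(240+x/2.3,y/2.3)
def P(n,x,y,z):print(n,plane("wrist",W(x,y),z,c).round(4))
P("bedL",214,300,.132);P("bedR",361,300,.132)
P("bedL2",213,230,.132);P("bedR2",364,230,.132)
P("railL",70,346,.146);P("railR",404,343,.146)
P("railBL",79,532,.146);P("railBR",392,530,.146)
P("rodA",300,215,.168);P("rodB",296,335,.168)
P("rodAe1",288,215,.168);P("rodAe2",312,215,.168)
P("knobtop",191,500,.25)
P("blocktop",190,470,.198);P("glasstop",191,438,.186)
E
```

```text
bedL [0.5557 0.2355 0.132 ]
bedR [0.6237 0.2405 0.132 ]
bedL2 [0.5528 0.2655 0.132 ]
bedR2 [0.6211 0.2705 0.132 ]
railL [0.4918 0.2105 0.146 ]
railR [0.6427 0.2227 0.146 ]
railBL [0.4986 0.1239 0.146 ]
railBR [0.6498 0.1356 0.146 ]
rodA [0.5871 0.2692 0.168 ]
rodB [0.5906 0.2223 0.168 ]
rodAe1 [0.5822 0.2689 0.168 ]
rodAe2 [0.592  0.2696 0.168 ]
knobtop [0.5499 0.165  0.25  ]
blocktop [0.5494 0.1665 0.198 ]
glasstop [0.5491 0.178  0.186 ]
```

```bash
cat >> h.py <<'E'
FP=(.5863,.2798,.079)
E
python3 - <<'E'
from h import *
import json
c={k:np.array(v) for k,v in json.load(open("cal2.json")).items()}
for ky in (-.112,-.117,-.122):
    for z in (.256,.241,.230): 
        print(ky,z,((proj("wrist",fx(FP,(-.045,ky,z)),c)[0]-[240,0])*2.3).round(),proj("scene",fx(FP,(-.045,ky,z)))[0].round(1),proj("side",fx(FP,(-.045,ky,z)))[0].round(1))
for P in [(0,.013,.27),(0,.066,.27),(0,.018,.293),(0,.058,.292),(-.034,.124,.132),(.034,.124,.132)]: print(P,proj("scene",fx(FP,P))[0].round(1),proj("side",fx(FP,P))[0].round(1))
print(fx(FP,(-.045,-.117,.24)))
E
```

```text
-0.112 0.256 [192. 505.] [350.1 157.4] [337.4 200.6]
-0.112 0.241 [192. 496.] [350.1 166.6] [337.2 206.8]
-0.112 0.23 [192. 490.] [350.  173.3] [337.  211.3]
-0.117 0.256 [192. 519.] [352.8 156.8] [339.9 200.2]
-0.117 0.241 [192. 510.] [352.8 166. ] [339.7 206.5]
-0.117 0.23 [192. 503.] [352.7 172.6] [339.5 211. ]
-0.122 0.256 [192. 534.] [355.5 156.3] [342.4 199.9]
-0.122 0.241 [192. 524.] [355.4 165.4] [342.2 206.1]
-0.122 0.23 [192. 517.] [355.4 172. ] [342.  210.6]
(0, 0.013, 0.27) [263.2 155.5] [268.5 189.4]
(0, 0.066, 0.27) [229.9 162.2] [240.6 192.9]
(0, 0.018, 0.293) [259.1 141.2] [264.8 179.7]
(0, 0.058, 0.292) [233.7 146.7] [243.5 182.8]
(-0.034, 0.124, 0.132) [210.1 265.5] [221.7 261.7]
(0.034, 0.124, 0.132) [194.9 246.4] [220.1 239.9]
[[0.55067374 0.15961361 0.24      ]]
```

```bash
python3 - <<'E'
from fk import *
s=log()
print(s['ee_pos'],delta(s,[.551,.1546,.225],down(1.65)))
E
```

```text
[0.55099093 0.14845567 0.36402948] (array([  6. ,  -0.3, 139. ]), array([ 0.005, -0.001, -0.007]))
```

Request:
carry_out(rows=[[[3,0,45],[0,0,0]],[[6,0,90],[0,0,0]],[[6,0,139],[0,0,0]],[[6,0,139],[0,0,0]],[[6,0,139],[0,0,0]]], fingers=60)

```text
time: 6.32
ee_pos: [0.5512, 0.1555, 0.2255]
tcp_rot: [0.681, 0.733, 0.002, 0.002]
ft_force: [0.3, 0.3, 1.0]
grip_width: 0.701
```

```bash
python3 - <<'E'
from fk import *
from bench import *
import cv2
cv2.imwrite("pics/w3.png",grab_frame("wrist"));cv2.imwrite("pics/s3.png",grab_frame("side"))
s=log();print(s['time'],s['joints'].round(3),s['ee_pos'].round(4),s['tcp_rot'].round(3),s['ft_force'].round(1),fcross(s['joints']))
E
```

```text
6.425 [-0.277  0.358 -0.124  1.709  0.05   1.071 -0.343] [0.5511 0.1557 0.2254] [0.681 0.733 0.003 0.002] [-0.5 -0.3  0.5] [0.31  0.05  0.731]
```

View pics/w3.png

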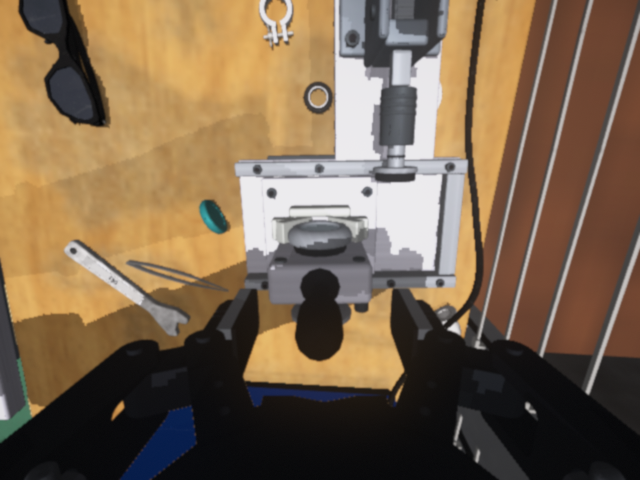

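View pics/s3.png

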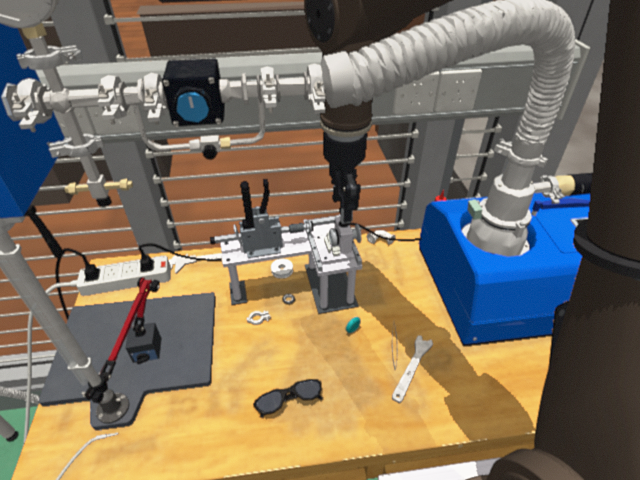

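```bash
python3 - <<'E'
from h import *
s=sense();p=s['ee_pos']
for dz in (0,.016,.03): print(dz,proj("wrist",p+[0,0,dz])[0].round(1))
for ky in (-.117,-.122,-.127):
    print(ky,[proj("wrist",fx(FP,(-.045,ky,z)))[0].round(1).tolist() for z in (.256,.241,.230,.2)])
E
```

```text
0 [323.  301.4]
0.016 [323.1 318.1]
0.03 [323.2 336.1]
-0.117 [[322.9, 327.7], [322.8, 309.2], [322.8, 297.9], [322.8, 273.7]]
-0.122 [[323.0, 339.3], [322.9, 319.8], [322.9, 307.9], [322.8, 282.3]]
-0.127 [[323.1, 350.7], [323.0, 330.3], [323.0, 317.7], [322.9, 290.8]]
```

Request:
carry_out(rows=[[[0,0,0],[0,0,0]],[[0,0,0],[0,0,0]],[[0,0,0],[0,0,0]],[[0,0,0],[0,0,0]],[[0,6,0],[0,0,0]],[[0,15,0],[0,0,0]],[[0,24,0],[0,0,0]],[[0,32,0],[0,0,0]],[[0,38,0],[0,0,0]],[[0,42,0],[0,0,0]],[[0,42,0],[0,0,0]]], fingers=24)

```text
time: 7.8
ee_pos: [0.5915, 0.1583, 0.2222]
tcp_rot: [0.68, 0.733, 0.001, 0.001]
ft_force: [0.1, -0.5, -0.0]
grip_width: 0.28
```

```bash
python3 - <<'E'
from fk import *
from bench import *
import cv2
cv2.imwrite("pics/w4.png",grab_frame("wrist"))
s=log();print(s['time'],s['grip_width']*85.4,s['ee_pos'].round(4),s['tcp_rot'].round(3),s['ft_force'].round(1),fcross(s['joints']))
E
```

```text
7.85 24.142670851854827 [0.5914 0.1582 0.2223] [0.68  0.733 0.001 0.001] [0.2 0.1 0.7] [0.31  0.041 0.74 ]
```

View pics/w4.png

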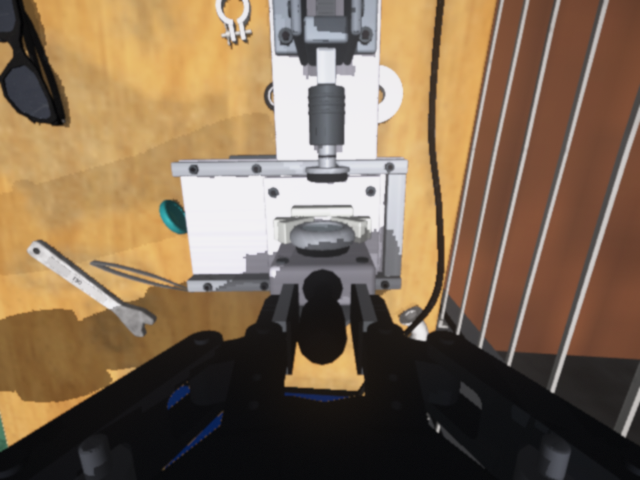

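Request:
carry_out(rows=[[[0,2,0],[0,0,0]],[[0,4,0],[0,0,0]],[[0,6,0],[0,0,0]],[[0,6,0],[0,0,0]],[[0,6,0],[0,0,0]]])

```text
time: 8.48
ee_pos: [0.5967, 0.1587, 0.2223]
tcp_rot: [0.68, 0.733, 0.0, 0.0]
ft_force: [-2.5, -0.9, 1.2]
grip_width: 0.281
```

```bash
python3 - <<'E'
from fk import *
from bench import *
import cv2
cv2.imwrite("pics/w5.png",grab_frame("wrist"))
s=log();print(s['time'],s['grip_width']*85.4,s['ee_pos'].round(4),s['ft_force'].round(1))
E
```

```text
8.525 24.168038702448694 [0.5967 0.1586 0.2223] [-3.1 -0.4  1.8]
```

View pics/w5.png

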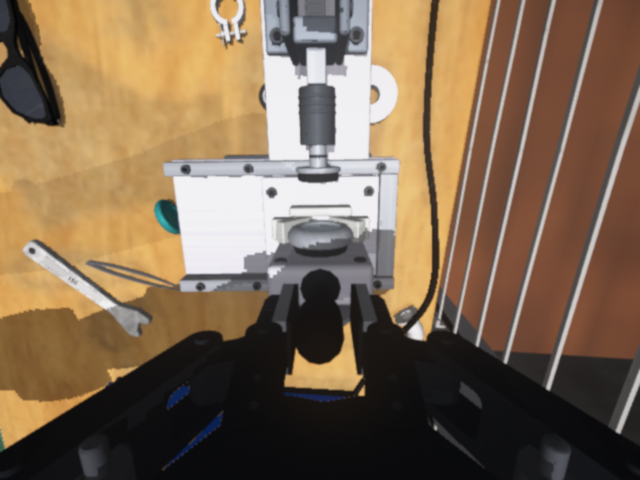

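Request:
carry_out(rows=[[[0,1,0],[0,0,0]],[[0,1,0],[0,0,0]]])

```text
time: 8.78
ee_pos: [0.5972, 0.1587, 0.2223]
tcp_rot: [0.68, 0.733, -0.0, -0.0]
ft_force: [-6.5, -0.8, 3.9]
grip_width: 0.279
```

Request:
carry_out(rows=[[[0,1,0],[0,0,0]],[[0,1,0],[0,0,0]]])

```text
time: 9.02
ee_pos: [0.5975, 0.1587, 0.2223]
tcp_rot: [0.68, 0.733, -0.001, -0.0]
ft_force: [-8.1, -1.6, 4.9]
grip_width: 0.28
```

Request:
carry_out(rows=[[[0,1,0],[0,0,0]],[[0,1,0],[0,0,0]]])

```text
time: 9.28
ee_pos: [0.5977, 0.1587, 0.2222]
tcp_rot: [0.68, 0.733, -0.001, -0.001]
ft_force: [-12.2, -2.3, 7.0]
grip_width: 0.284
```

Request:
carry_out(rows=[[[0,-2,0],[0,0,0]],[[0,-5,0],[0,0,0]],[[0,-5,0],[0,0,0]]])

```text
time: 9.65
ee_pos: [0.5954, 0.1587, 0.2226]
tcp_rot: [0.68, 0.733, 0.001, 0.001]
ft_force: [-0.2, 0.2, -0.8]
grip_width: 0.278
```

```bash
python3 - <<'E'
from fk import *
from bench import *
import cv2
cv2.imwrite("pics/w6.png",grab_frame("wrist"))
s=log();print(s['time'],s['grip_width']*85.4,s['ee_pos'].round(4),s['ft_force'].round(1))
E
```

```text
9.7 24.04433156855752 [0.5954 0.1586 0.2225] [0.2 0.4 0. ]
```

Request:
carry_out(rows=[[[0,-1,0],[0,0,0]],[[0,-1,0],[0,0,0]]])

```text
time: 9.95
ee_pos: [0.5941, 0.1585, 0.2224]
tcp_rot: [0.68, 0.733, 0.001, 0.0]
ft_force: [-0.6, 0.3, -0.2]
grip_width: 0.281
```

Request:
carry_out(rows=[[[0,-1,0],[0,0,0]],[[0,-1,0],[0,0,0]]])

```text
time: 10.2
ee_pos: [0.593, 0.1585, 0.2224]
tcp_rot: [0.68, 0.733, 0.001, 0.0]
ft_force: [0.6, 0.5, 0.5]
grip_width: 0.277
```

Request:
carry_out(rows=[[[0,-1,0],[0,0,0]],[[0,-1.5,0],[0,0,0]],[[0,-1.5,0],[0,0,0]]])

```text
time: 10.58
ee_pos: [0.5916, 0.1583, 0.2224]
tcp_rot: [0.68, 0.733, 0.001, 0.001]
ft_force: [1.8, -0.0, -2.2]
grip_width: 0.28
```

Request:
carry_out(rows=[[[0,-0.8,0],[0,0,0]],[[0,-0.8,0],[0,0,0]]])

```text
time: 10.82
ee_pos: [0.5911, 0.1583, 0.2225]
tcp_rot: [0.68, 0.733, 0.001, 0.001]
ft_force: [2.7, -0.2, -1.2]
grip_width: 0.28
```

Request:
carry_out(rows=[[[0,-0.8,0],[0,0,0]],[[0,-0.8,0],[0,0,0]]])

```text
time: 11.08
ee_pos: [0.5906, 0.1583, 0.2225]
tcp_rot: [0.681, 0.733, 0.001, 0.001]
ft_force: [5.5, 0.9, -2.5]
grip_width: 0.277
```

Request:
carry_out(rows=[[[0,3,0],[0,0,0]],[[0,3,0],[0,0,0]],[[0,3,0],[0,0,0]],[[0,3,-20],[0,0,0]],[[0,3,-70],[0,0,0]],[[0,3,-120],[0,0,0]],[[0,3,-140],[0,0,0]],[[0,3,-140],[0,0,0]]], fingers=60)

```text
time: 12.08
ee_pos: [0.5932, 0.1587, 0.3641]
tcp_rot: [0.68, 0.733, 0.002, 0.001]
ft_force: [0.1, 0.3, -0.1]
grip_width: 0.702
```

```bash
python3 - <<'E'
from fk import *
from h import *
import cv2
cv2.imwrite("pics/w7.png",grab_frame("wrist"))
s=log();print(s['time'],s['grip_width']*85.4,s['ee_pos'].round(4),s['ft_force'].round(1))
T=fx(FP,(0,.0465,.36))[0];print(T,delta(s,T,down(np.pi+.079)))
R0=R.from_quat(s['tcp_rot'])
E
```

```text
12.125 59.96394173406294 [0.5926 0.1585 0.3624] [-0.9 -0.2 -0.4]
[0.58263032 0.32615497 0.36      ] (array([167.9,   2.5,   2.4]), array([ 2.000e-03,  1.000e-03, -1.576e+00]))
```

View pics/w7.png

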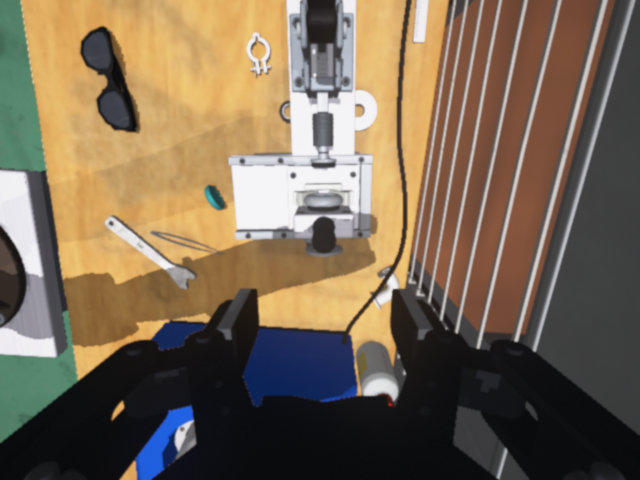

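Request:
carry_out(rows=[[[10,0,-5],[0,0,-0.16]],[[27,0,-15],[0,0,-0.32]],[[44,1,-25],[0,0,-0.48]],[[61,1,-30],[0,0,-0.64]],[[78,1,-30],[0,0,-0.8]],[[95,2,-30],[0,0,-0.96]],[[112,2,-30],[0,0,-1.12]],[[130,2,-30],[0,0,-1.28]],[[150,2,-30],[0,0,-1.43]],[[168,2,-20],[0,0,-1.576]],[[168,2,-10],[0,0,-1.576]],[[168,2,-10],[0,0,-1.576]]], fingers=80)

```text
time: 13.62
ee_pos: [0.5821, 0.3247, 0.3703]
tcp_rot: [-0.038, 0.999, -0.001, -0.001]
ft_force: [0.8, 0.1, 0.0]
grip_width: 0.93
```

```bash
python3 - <<'E'
from fk import *
from h import *
import cv2
cal=get_calibration("wrist")
im=grab_frame("wrist");cv2.imwrite("pics/w8.png",im)
s=log();print(s['time'],s['grip_width']*85.4,s['joints'].round(2),s['ee_pos'].round(4),s['tcp_rot'].round(3),s['ft_force'].round(1),fcross(s['joints']))
import json;json.dump({k:v.tolist() for k,v in cal.items()},open("cal8.json","w"))
for P in [(0,.013,.27),(0,.066,.27),(0,.018,.297),(0,.058,.296)]: print(P,proj("wrist",fx(FP,P))[0].round(1))
E
```

```text
13.675 80.30606122673629 [-0.34  0.48 -0.43  1.19  0.2   1.51  0.91] [0.5824 0.3247 0.3714] [-0.038  0.999 -0.001  0.   ] [ 0.1  0.2 -0.1] [0.31  0.078 0.76 ]
(0, 0.013, 0.27) [282.  241.8]
(0, 0.066, 0.27) [351.7 241.5]
(0, 0.018, 0.297) [284.5 252.6]
(0, 0.058, 0.296) [343.  251.9]
```

View pics/w8.png

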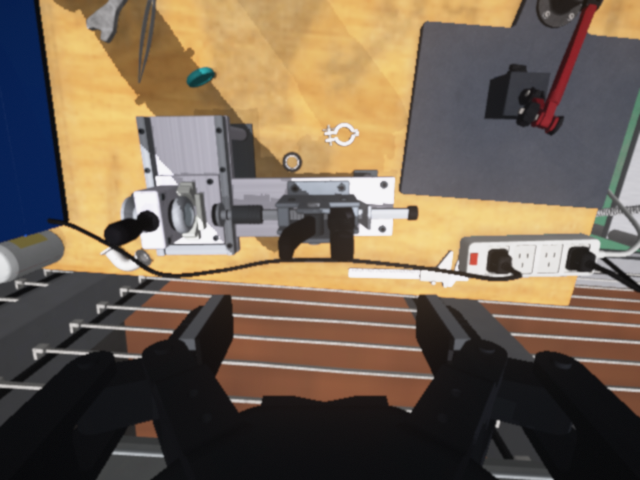

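```bash
python3 - <<'E'
import cv2
a=cv2.imread("pics/w8.png")[160:280,130:430]
cv2.imwrite("pics/c8.png",cv2.resize(a,None,fx=2.6,fy=2.6,interpolation=cv2.INTER_CUBIC))
E
```

```text
(no output)
```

View pics/c8.png

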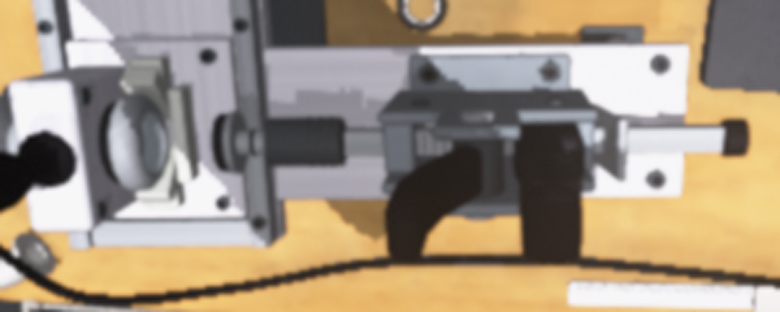

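```bash
python3 - <<'E'
from h import *
import json
c={k:np.array(v) for k,v in json.load(open("cal8.json")).items()}
W=lambda x,y:(130+x/2.6,160+y/2.6)
def F(n,x,y,z):
    q=plane("wrist",W(x,y),z,c)-[FP[0],FP[1],0];cc,s=np.cos(FP[2]),np.sin(FP[2]);print(n,(cc*q[0]+s*q[1]).round(4),(-s*q[0]+cc*q[1]).round(4))
F("trig",388,235,.293);F("hand",582,240,.293);F("trigL",388,235,.28);F("handL",582,240,.28)
F("bedend",688,120,.132);F("foot",214,142,.168);F("sleeve L",263,142,.168);F("rodtail",748,137,.168);F("bed fr",685,195,.132);F("bed near",688,45,.132)
F("block edge",98,70,.198);F("block edge2",100,235,.146)
E
```

```text
trig -0.0011 0.014
hand 0.0005 0.0656
trigL 0.0029 0.0121
handL 0.0046 0.0668
bedend -0.0039 0.126
foot -0.0018 -0.0727
sleeve L -0.0017 -0.0529
rodtail -0.0031 0.143
bed fr 0.0304 0.1265
bed near -0.0367 0.1243
block edge -0.0343 -0.1018
block edge2 0.0442 -0.1348
```

```bash
python3 - <<'E'
from fk import *
from h import *
s=log();T=fx(FP,(-.002,.0395,.256))[0];print(s['ee_pos'],T,delta(s,T,down(np.pi+.079)))
T=fx(FP,(-.002,.0485,.256))[0];print(delta(s,T,down(np.pi+.079)))
E
```

```text
[0.58244319 0.32469239 0.37142152] [0.58118898 0.31901897 0.256     ] (array([  1.7,  -5.4, 115.4]), array([-0.001,  0.   , -0.004]))
(array([  1.7,   3.6, 115.4]), array([-0.001,  0.   , -0.004]))
```

Request:
carry_out(rows=[[[2,-5,20],[0,0,0]],[[2,-5,50],[0,0,0]],[[2,-5,80],[0,0,0]],[[2,-5,105],[0,0,0]],[[2,-5,115],[0,0,0]],[[2,-5,115],[0,0,0]]], fingers=85)

```text
time: 14.42
ee_pos: [0.581, 0.3204, 0.2575]
tcp_rot: [-0.039, 0.999, -0.0, 0.001]
ft_force: [-0.0, 0.0, 0.9]
grip_width: 0.995
```

```bash
cat > look.py <<'E'
import sys
from fk import *
from h import *
import cv2,json
n=sys.argv[1]
cal=get_calibration("wrist");json.dump({k:v.tolist() for k,v in cal.items()},open(f"cal_{n}.json","w"))
im=grab_frame("wrist");cv2.imwrite(f"pics/{n}.png",im)
s=log();c,sn=np.cos(FP[2]),np.sin(FP[2]);q=s['ee_pos']-[FP[0],FP[1],0]
print(s['time'],"w",round(s['grip_width']*85.4,1),s['ee_pos'].round(4),"fix",round(c*q[0]+sn*q[1],4),round(-sn*q[0]+c*q[1],4),s['ft_force'].round(1))
E
python3 look.py w9
```

```text
14.475 w 85.0 [0.5813 0.3208 0.2584] fix -0.0018 0.0413 [-0.8 -0.   0.6]
```

View pics/w9.png

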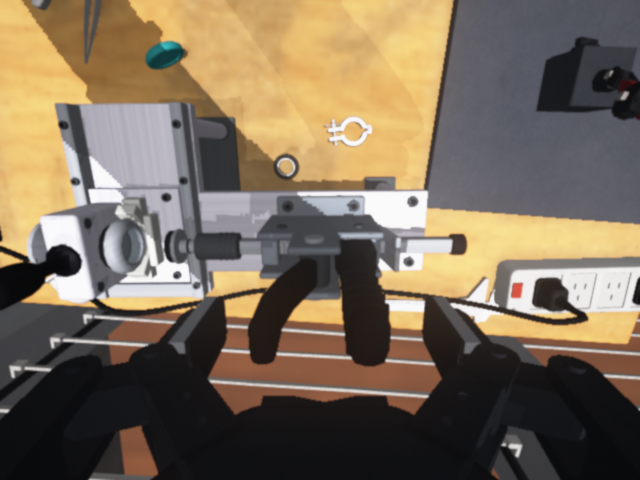

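Request:
carry_out(rows=[[[0,4,0],[0,0,0]],[[0,7,0],[0,0,0]],[[0,7,0],[0,0,0]]], fingers=72)

```text
time: 14.85
ee_pos: [0.5805, 0.328, 0.2579]
tcp_rot: [-0.04, 0.999, -0.0, 0.001]
ft_force: [0.1, -0.5, 0.5]
grip_width: 0.846
```

Request:
carry_out(rows=[[[0,0,0],[0,0,0]],[[0,0,0],[0,0,0]],[[0,0,0],[0,0,0]],[[0,0,0],[0,0,0]]], fingers=55)

```text
time: 15.35
ee_pos: [0.581, 0.326, 0.2578]
tcp_rot: [-0.039, 0.999, -0.001, 0.001]
ft_force: [-0.3, -5.9, 4.4]
grip_width: 0.642
```

```bash
python3 look.py w10
```

```text
15.4 w 55.4 [0.581  0.326  0.2577] fix -0.0016 0.0464 [ 0.1 -5.9  5.1]
```

Request:
carry_out(rows=[[[0,0,0],[0,0,0]],[[0,0,0],[0,0,0]],[[0,0,0],[0,0,0]],[[0,0,0],[0,0,0]]], fingers=40)

```text
time: 15.9
ee_pos: [0.5813, 0.3258, 0.2579]
tcp_rot: [-0.039, 0.999, -0.001, 0.001]
ft_force: [0.4, -7.2, 4.8]
grip_width: 0.467
```

```bash
python3 look.py w11
```

```text
15.95 w 40.1 [0.5813 0.3258 0.2579] fix -0.0014 0.0463 [-0.  -7.1  6. ]
```

View pics/w11.png

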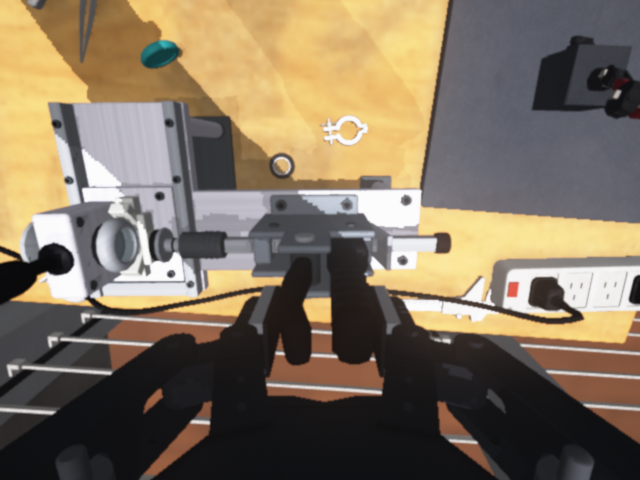

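```bash
cat > crop.py <<'E'
import sys,cv2,numpy as np
ims=[cv2.resize(cv2.imread(f"pics/{n}.png")[205:280,90:250],None,fx=4.5,fy=4.5,interpolation=cv2.INTER_CUBIC)[:280] for n in sys.argv[2:]]
cv2.imwrite(f"pics/{sys.argv[1]}.png",np.vstack(ims))
E
python3 crop.py cc1 w9 w11
```

```text
(no output)
```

View pics/cc1.png

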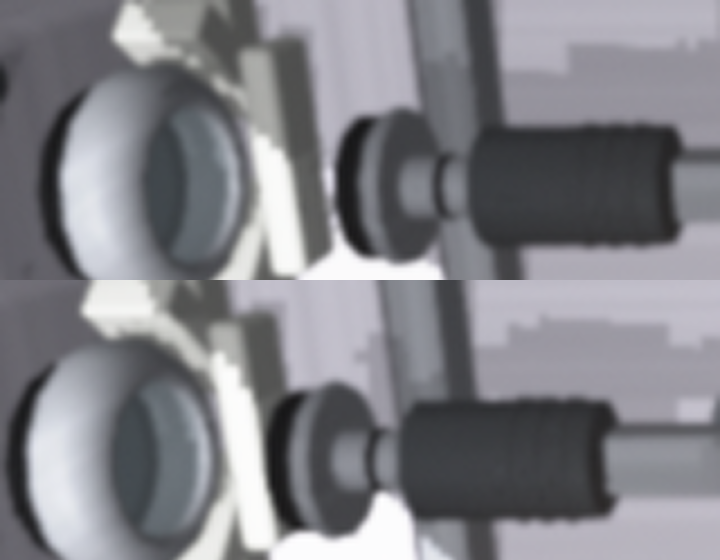

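Request:
carry_out(rows=[[[0,0,0],[0,0,0]],[[0,0,0],[0,0,0]],[[0,0,0],[0,0,0]],[[0,0,0],[0,0,0]],[[0,0,0],[0,0,0]],[[0,0,0],[0,0,0]]], fingers=78)

```text
time: 16.7
ee_pos: [0.5803, 0.3281, 0.2575]
tcp_rot: [-0.04, 0.999, 0.0, 0.001]
ft_force: [0.3, 1.1, -0.9]
grip_width: 0.911
```

```bash
python3 look.py w12
```

```text
16.75 w 78.1 [0.5803 0.328  0.2575] fix -0.0022 0.0486 [ 0.  -0.3 -0.5]
```

Request:
carry_out(rows=[[[0,0,0],[0,0,0]],[[0,0,0],[0,0,0]],[[0,0,0],[0,0,0]],[[0,0,0],[0,0,0]],[[0,0,0],[0,0,0]],[[0,0,0],[0,0,0]]], fingers=40)

```text
time: 17.5
ee_pos: [0.5813, 0.3257, 0.2578]
tcp_rot: [-0.039, 0.999, -0.001, 0.001]
ft_force: [-0.3, -7.5, 4.4]
grip_width: 0.469
```

```bash
python3 look.py w13; python3 crop.py cc2 w12 w13
```

```text
17.55 w 40.0 [0.5813 0.3257 0.2579] fix -0.0014 0.0461 [-0.2 -6.4  4.9]
```

View pics/cc2.png

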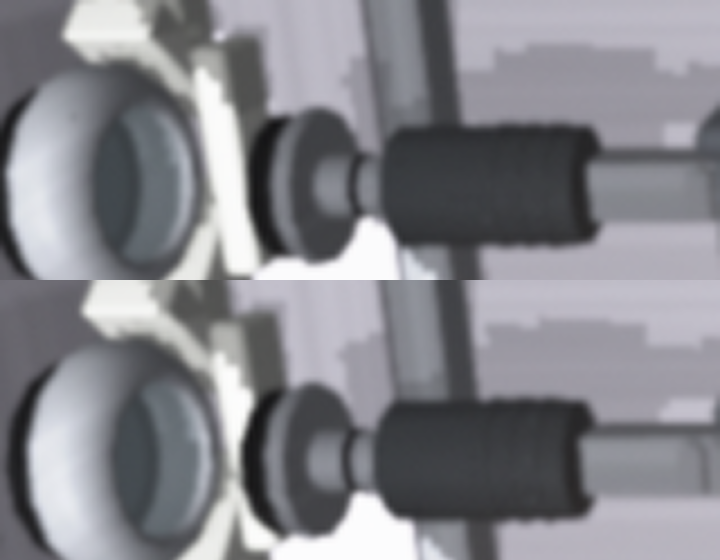

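Request:
carry_out(rows=[[[0,0,0],[0,0,0]],[[0,0,0],[0,0,0]],[[0,0,0],[0,0,0]],[[0,0,0],[0,0,0]],[[0,0,0],[0,0,0]],[[0,0,0],[0,0,0]]], fingers=80)

```text
time: 18.3
ee_pos: [0.5802, 0.3281, 0.2575]
tcp_rot: [-0.04, 0.999, 0.0, 0.001]
ft_force: [-0.1, 0.4, -0.6]
grip_width: 0.935
```

```bash
python3 look.py w14
```

```text
18.35 w 79.8 [0.5803 0.328  0.2575] fix -0.0022 0.0486 [-0.8 -0.2 -0.6]
```

Request:
carry_out(rows=[[[0,0,0],[0,0,0]],[[0,0,0],[0,0,0]],[[0,0,0],[0,0,0]],[[0,0,0],[0,0,0]],[[0,0,0],[0,0,0]],[[0,0,0],[0,0,0]]], fingers=40)

```text
time: 19.1
ee_pos: [0.5813, 0.3257, 0.2579]
tcp_rot: [-0.039, 0.999, -0.001, 0.001]
ft_force: [-0.3, -7.2, 5.2]
grip_width: 0.47
```

```bash
python3 look.py w15; python3 crop.py cc3 w14 w15
```

```text
19.15 w 40.2 [0.5813 0.3257 0.2579] fix -0.0014 0.0462 [ 1.2 -6.7  4.7]
```

View pics/cc3.png

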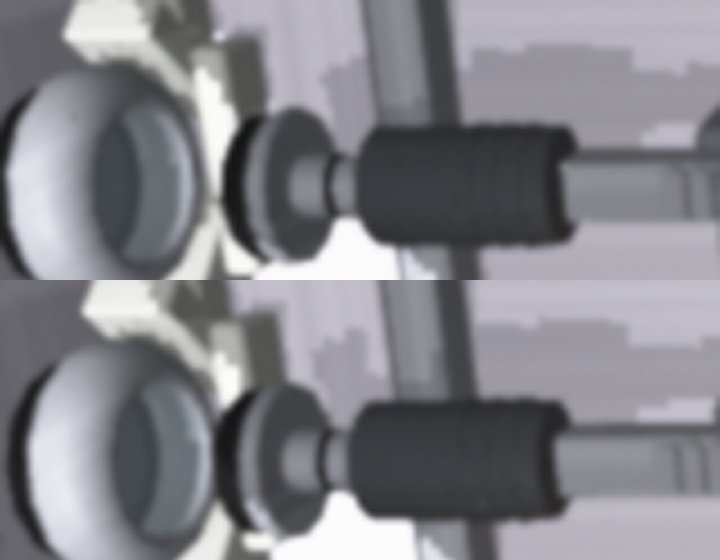

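Request:
carry_out(rows=[[[0,0,0],[0,0,0]],[[0,0,0],[0,0,0]],[[0,0,0],[0,0,0]],[[0,0,0],[0,0,0]],[[0,0,0],[0,0,0]],[[0,0,0],[0,0,0]]], fingers=80)

```text
time: 19.9
ee_pos: [0.5802, 0.3281, 0.2575]
tcp_rot: [-0.04, 0.999, 0.0, 0.001]
ft_force: [0.6, 0.6, 0.2]
grip_width: 0.94
```

Request:
carry_out(rows=[[[0,0,0],[0,0,0]],[[0,0,0],[0,0,0]],[[0,0,0],[0,0,0]],[[0,0,0],[0,0,0]],[[0,0,0],[0,0,0]],[[0,0,0],[0,0,0]]], fingers=47)

```text
time: 20.65
ee_pos: [0.5811, 0.3257, 0.2577]
tcp_rot: [-0.039, 0.999, -0.001, 0.001]
ft_force: [0.8, -7.1, 4.6]
grip_width: 0.551
```

```bash
python3 look.py w16
```

```text
20.7 w 47.5 [0.5811 0.3258 0.2578] fix -0.0015 0.0462 [ 0.4 -6.9  4.7]
```

Request:
carry_out(rows=[[[0,0,0],[0,0,0]],[[0,0,0],[0,0,0]],[[0,0,0],[0,0,0]]], fingers=43)

```text
time: 21.08
ee_pos: [0.5812, 0.3258, 0.2578]
tcp_rot: [-0.039, 0.999, -0.001, 0.001]
ft_force: [-0.2, -6.2, 4.4]
grip_width: 0.505
```

```bash
python3 look.py w17; python3 crop.py cc4 w16 w17
```

```text
21.125 w 43.0 [0.5812 0.3258 0.2579] fix -0.0015 0.0463 [ 0.3 -6.9  4.9]
```

View pics/cc4.png

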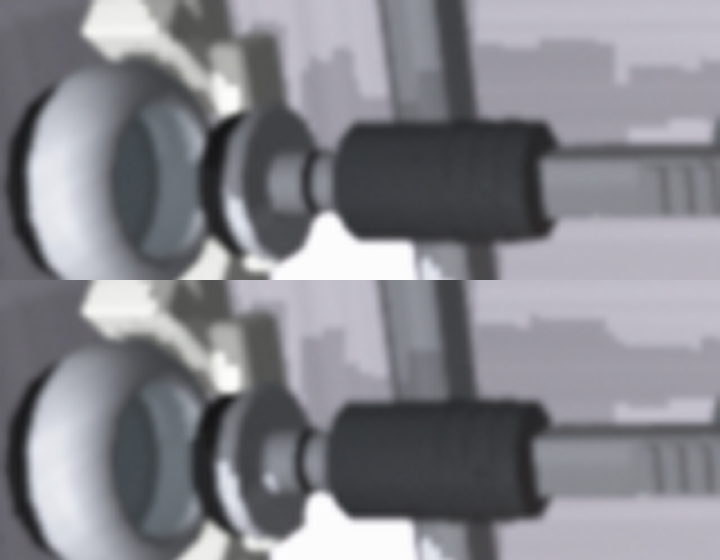

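Request:
carry_out(rows=[[[0,0,0],[0,0,0]],[[0,0,0],[0,0,0]],[[0,0,0],[0,0,0]]], fingers=39)

```text
time: 21.5
ee_pos: [0.5813, 0.3256, 0.2579]
tcp_rot: [-0.038, 0.999, -0.001, 0.001]
ft_force: [0.5, -7.6, 5.5]
grip_width: 0.458
```

```bash
python3 look.py w18
```

```text
21.55 w 39.0 [0.5813 0.3256 0.2579] fix -0.0014 0.0461 [-0.  -7.   5.2]
```

Request:
carry_out(rows=[[[0,0,0],[0,0,0]],[[0,0,0],[0,0,0]],[[0,0,0],[0,0,0]],[[0,0,0],[0,0,0]],[[0,0,0],[0,0,0]],[[0,0,0],[0,0,0]]], fingers=80)

```text
time: 22.3
ee_pos: [0.5802, 0.3281, 0.2575]
tcp_rot: [-0.04, 0.999, 0.0, 0.001]
ft_force: [0.3, -0.5, -0.0]
grip_width: 0.937
```

Request:
carry_out(rows=[[[0,0,0],[0,0,0]],[[0,0,0],[0,0,0]],[[0,0,0],[0,0,0]],[[0,0,0],[0,0,0]],[[0,0,0],[0,0,0]],[[0,0,0],[0,0,0]]], fingers=50)

```text
time: 23.05
ee_pos: [0.581, 0.3259, 0.2577]
tcp_rot: [-0.039, 0.999, -0.001, 0.001]
ft_force: [0.3, -6.3, 4.4]
grip_width: 0.591
```

```bash
python3 look.py w19;python3 crop.py cc5 w18 w19
```

```text
23.1 w 50.4 [0.581  0.3259 0.2577] fix -0.0016 0.0464 [-0.6 -6.6  4.4]
```

View pics/cc5.png

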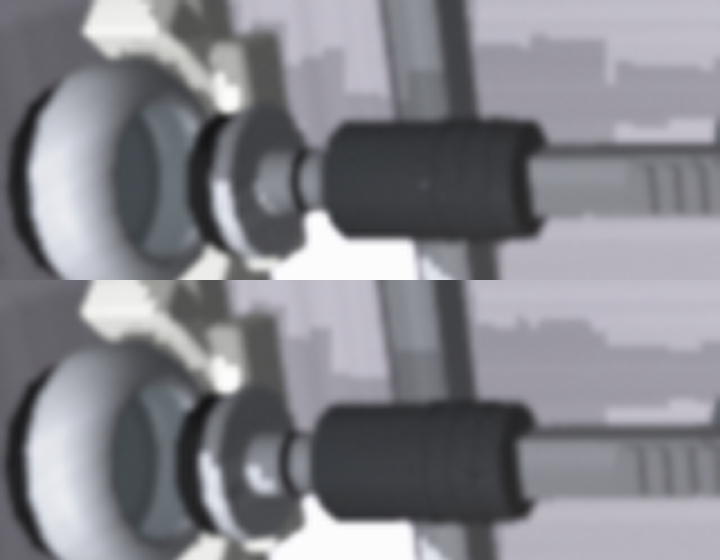

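Request:
carry_out(rows=[[[0,0,0],[0,0,0]],[[0,0,0],[0,0,0]],[[0,0,0],[0,0,0]],[[0,0,0],[0,0,0]]], fingers=44)

```text
time: 23.6
ee_pos: [0.5812, 0.3258, 0.2578]
tcp_rot: [-0.039, 0.999, -0.001, 0.001]
ft_force: [-0.1, -5.9, 4.2]
grip_width: 0.517
```

Request:
carry_out(rows=[[[0,0,0],[0,0,0]],[[0,0,0],[0,0,0]],[[0,0,0],[0,0,0]]], fingers=39)

```text
time: 23.98
ee_pos: [0.5813, 0.3256, 0.2579]
tcp_rot: [-0.039, 0.999, -0.001, 0.001]
ft_force: [-0.5, -7.0, 5.9]
grip_width: 0.456
```

```bash
python3 look.py w20;python3 crop.py cc6 w19 w20
```

```text
24.025 w 39.2 [0.5813 0.3256 0.2579] fix -0.0014 0.0461 [-0.5 -6.3  5.3]
```

View pics/cc6.png

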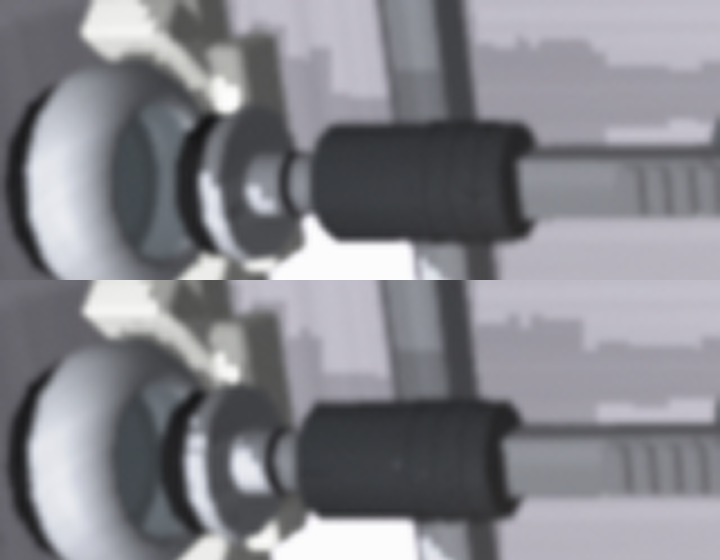

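Request:
carry_out(rows=[[[0,0,0],[0,0,0]],[[0,0,0],[0,0,0]],[[0,0,0],[0,0,0]],[[0,0,0],[0,0,0]],[[0,0,0],[0,0,0]],[[0,0,0],[0,0,0]]], fingers=80)

```text
time: 24.78
ee_pos: [0.5803, 0.3281, 0.2575]
tcp_rot: [-0.04, 0.999, 0.0, 0.001]
ft_force: [0.7, -1.2, -0.8]
grip_width: 0.939
```

Request:
carry_out(rows=[[[0,0,0],[0,0,0]],[[0,0,0],[0,0,0]],[[0,0,0],[0,0,0]],[[0,0,0],[0,0,0]],[[0,0,0],[0,0,0]],[[0,0,0],[0,0,0]]], fingers=48)

```text
time: 25.52
ee_pos: [0.5811, 0.3258, 0.2577]
tcp_rot: [-0.039, 0.999, -0.001, 0.001]
ft_force: [0.0, -6.3, 4.0]
grip_width: 0.565
```

```bash
python3 look.py w21
```

```text
25.575 w 48.3 [0.5811 0.3258 0.2577] fix -0.0016 0.0463 [-0.5 -6.5  4.6]
```

Request:
carry_out(rows=[[[0,0,0],[0,0,0]],[[0,0,0],[0,0,0]],[[0,0,0],[0,0,0]]], fingers=43)

```text
time: 25.95
ee_pos: [0.5812, 0.3258, 0.2579]
tcp_rot: [-0.039, 0.999, -0.001, 0.001]
ft_force: [0.2, -6.4, 4.9]
grip_width: 0.504
```

```bash
python3 look.py w22;python3 crop.py cc7 w21 w22
```

```text
26.0 w 42.7 [0.5812 0.3258 0.2578] fix -0.0015 0.0463 [-0.5 -6.1  4.5]
```

View pics/cc7.png

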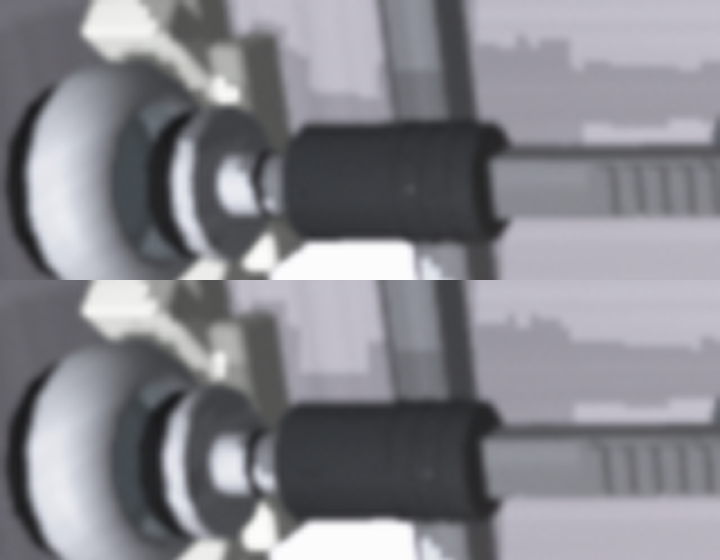

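Request:
carry_out(rows=[[[0,0,0],[0,0,0]],[[0,0,0],[0,0,0]],[[0,0,0],[0,0,0]]], fingers=39)

```text
time: 26.38
ee_pos: [0.5813, 0.3257, 0.2579]
tcp_rot: [-0.039, 0.999, -0.001, 0.001]
ft_force: [0.2, -6.4, 6.1]
grip_width: 0.459
```

```bash
python3 look.py w23
```

```text
26.425 w 38.9 [0.5813 0.3256 0.2579] fix -0.0014 0.0461 [-0.5 -6.   5.6]
```

Request:
carry_out(rows=[[[0,0,0],[0,0,0]],[[0,0,0],[0,0,0]],[[0,0,0],[0,0,0]],[[0,0,0],[0,0,0]],[[0,0,0],[0,0,0]],[[0,0,0],[0,0,0]]], fingers=80)

```text
time: 27.18
ee_pos: [0.5802, 0.3281, 0.2575]
tcp_rot: [-0.04, 0.999, 0.0, 0.001]
ft_force: [0.6, -0.3, -0.6]
grip_width: 0.935
```

Request:
carry_out(rows=[[[0,0,0],[0,0,0]],[[0,0,0],[0,0,0]],[[0,0,0],[0,0,0]],[[0,0,0],[0,0,0]],[[0,0,0],[0,0,0]],[[0,0,0],[0,0,0]]], fingers=52)

```text
time: 27.92
ee_pos: [0.5809, 0.326, 0.2577]
tcp_rot: [-0.039, 0.999, -0.001, 0.001]
ft_force: [-0.8, -5.9, 3.4]
grip_width: 0.611
```

```bash
python3 look.py w24;python3 crop.py cc8 w23 w24
```

```text
27.975 w 52.0 [0.5809 0.326  0.2577] fix -0.0017 0.0465 [-0.7 -5.7  4.6]
```

View pics/cc8.png

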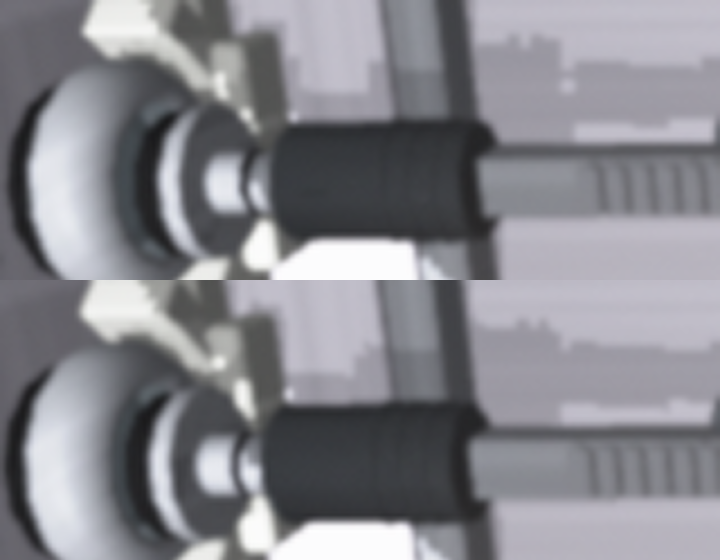

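Request:
carry_out(rows=[[[0,0,0],[0,0,0]],[[0,0,0],[0,0,0]],[[0,0,0],[0,0,0]]], fingers=47)

```text
time: 28.35
ee_pos: [0.5811, 0.3256, 0.2578]
tcp_rot: [-0.039, 0.999, -0.001, 0.001]
ft_force: [-0.9, -6.9, 4.9]
grip_width: 0.546
```

```bash
python3 look.py w25
```

```text
28.4 w 46.6 [0.5811 0.3256 0.2578] fix -0.0016 0.0461 [ 0.4 -7.5  5.4]
```

Request:
carry_out(rows=[[[0,0,0],[0,0,0]],[[0,0,0],[0,0,0]],[[0,0,0],[0,0,0]]], fingers=43)

```text
time: 28.78
ee_pos: [0.5812, 0.3254, 0.2579]
tcp_rot: [-0.038, 0.999, -0.002, 0.001]
ft_force: [-1.0, -7.4, 4.8]
grip_width: 0.507
```

```bash
python3 look.py w26;python3 crop.py cc9 w25 w26
```

```text
28.825 w 43.1 [0.5812 0.3254 0.2579] fix -0.0014 0.0459 [ 0.1 -7.7  5.3]
```

View pics/cc9.png

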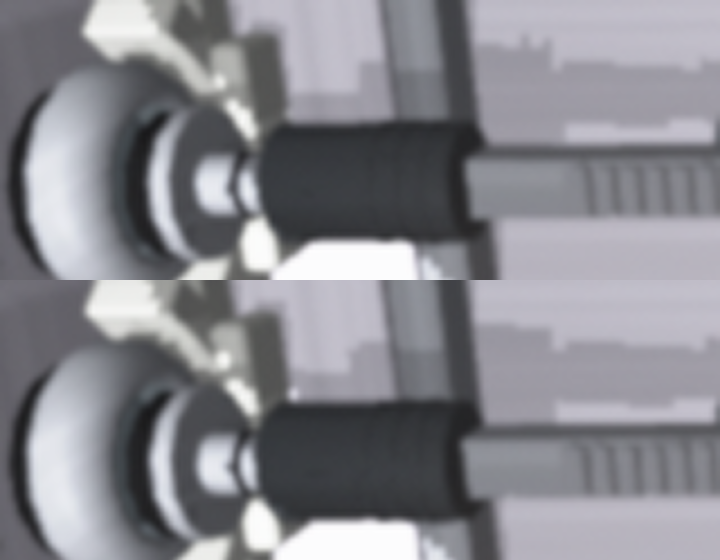

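Request:
carry_out(rows=[[[0,0,0],[0,0,0]],[[0,0,0],[0,0,0]],[[0,0,0],[0,0,0]]], fingers=39)

```text
time: 29.2
ee_pos: [0.5813, 0.3255, 0.258]
tcp_rot: [-0.038, 0.999, -0.001, 0.001]
ft_force: [-0.0, -7.3, 5.7]
grip_width: 0.46
```

```bash
python3 look.py w27;python3 crop.py cc10 w26 w27
```

```text
29.25 w 39.5 [0.5813 0.3255 0.258 ] fix -0.0014 0.046 [ 0.1 -7.6  6.6]
```

View pics/cc10.png

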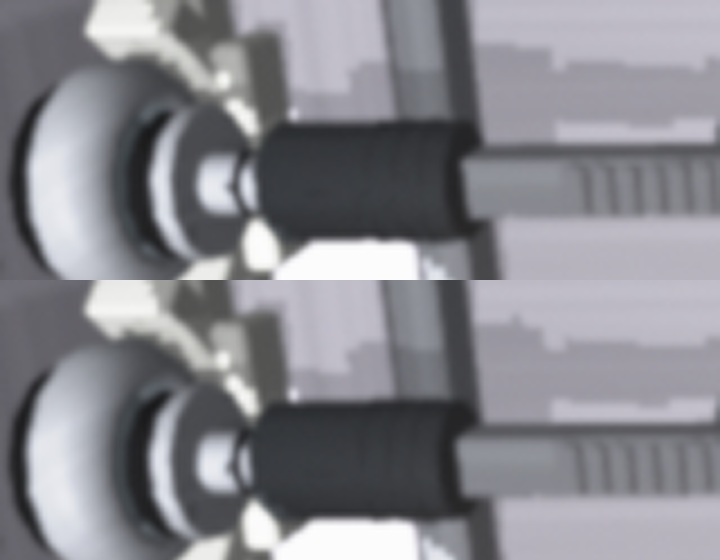

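Request:
carry_out(rows=[[[0,0,0],[0,0,0]],[[0,0,0],[0,0,0]],[[0,0,0],[0,0,0]],[[0,0,0],[0,0,0]],[[0,0,0],[0,0,0]],[[0,0,0],[0,0,0]]], fingers=80)

```text
time: 30.0
ee_pos: [0.5802, 0.3281, 0.2575]
tcp_rot: [-0.04, 0.999, 0.0, 0.001]
ft_force: [0.4, -0.1, 0.0]
grip_width: 0.931
```

```bash
python3 look.py w28
```

```text
30.05 w 80.0 [0.5802 0.3281 0.2575] fix -0.0022 0.0486 [ 0.2  0.2 -0.5]
```

Request:
carry_out(rows=[[[0,0,0],[0,0,0]],[[0,0,0],[0,0,0]],[[0,0,0],[0,0,0]],[[0,0,0],[0,0,0]],[[0,0,0],[0,0,0]],[[0,0,0],[0,0,0]]], fingers=50)

```text
time: 30.8
ee_pos: [0.5812, 0.3251, 0.2578]
tcp_rot: [-0.038, 0.999, -0.002, 0.001]
ft_force: [-0.7, -8.1, 6.2]
grip_width: 0.591
```

```bash
python3 look.py w29;python3 crop.py cc11 w28 w29
```

```text
30.85 w 49.8 [0.5812 0.3251 0.2578] fix -0.0015 0.0455 [-0.1 -7.7  5.8]
```

View pics/cc11.png

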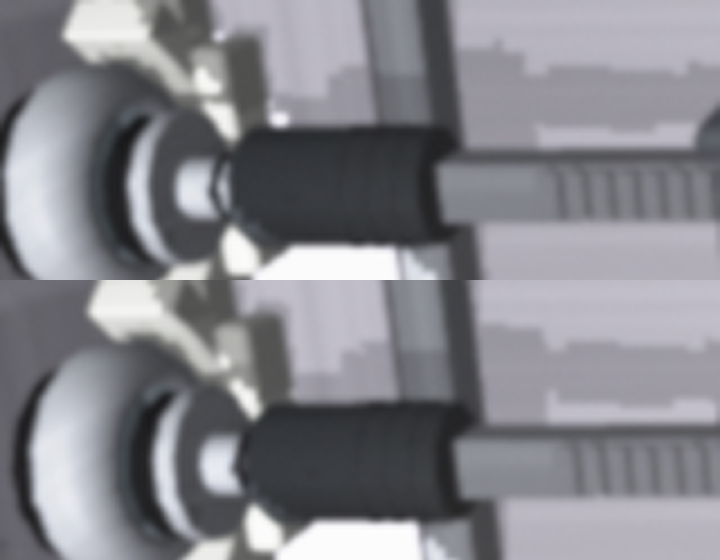

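Request:
carry_out(rows=[[[0,0,0],[0,0,0]],[[0,0,0],[0,0,0]],[[0,0,0],[0,0,0]]], fingers=46.5)

```text
time: 31.22
ee_pos: [0.5814, 0.3245, 0.2579]
tcp_rot: [-0.038, 0.999, -0.002, 0.001]
ft_force: [-0.8, -9.5, 7.7]
grip_width: 0.546
```

```bash
python3 look.py w30
```

```text
31.275 w 46.7 [0.5814 0.3246 0.2579] fix -0.0014 0.045 [-1.2 -9.5  6.3]
```

Request:
carry_out(rows=[[[0,0,0],[0,0,0]],[[0,0,0],[0,0,0]],[[0,0,0],[0,0,0]]], fingers=44.5)

```text
time: 31.65
ee_pos: [0.5815, 0.3244, 0.258]
tcp_rot: [-0.038, 0.999, -0.002, 0.001]
ft_force: [-1.7, -10.5, 6.9]
grip_width: 0.529
```

```bash
python3 look.py w31;python3 crop.py cc12 w30 w31
```

```text
31.7 w 44.8 [0.5815 0.3243 0.258 ] fix -0.0013 0.0447 [ -0.1 -11.    7.5]
```

View pics/cc12.png

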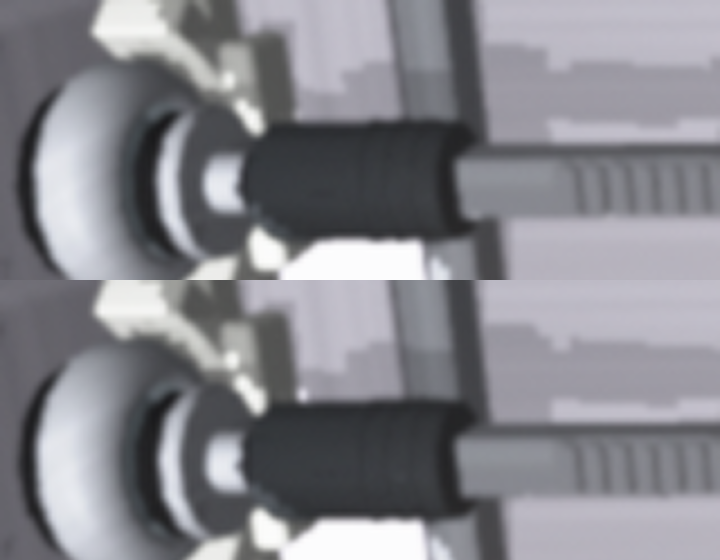

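```bash
cat > trk.py <<'E'
import cv2,numpy as np,sys
L=lambda n:cv2.resize(cv2.imread(f"pics/{n}.png")[195:285,80:260],None,fx=6,fy=6,interpolation=cv2.INTER_CUBIC)
def patch(im,c):x0,y0,x1,y1=[int(v*4/3) for v in c];y0+=60;y1+=60;x0+=60;x1+=60;return im[y0:y1,x0:x1],x0,y0
def track(ref,box,n):
    t,x0,y0=patch(L(ref),box);im=L(n)
    m=40; X0=max(0,x0-220);Y0=max(0,y0-m)
    sub=im[Y0:y0+t.shape[0]+m,X0:x0+t.shape[1]+220]
    r=cv2.matchTemplate(sub,t,cv2.TM_CCOEFF_NORMED);_,v,_,l=cv2.minMaxLoc(r)
    return (l[0]+X0-x0)/6,v
# boxes in 4.5x crop coords of ref w23
B={"glass":(10,60,100,270),"foot":(165,100,235,265),"sleeve":(340,115,520,245)}
for n in sys.argv[1:]:
    d={k:track("w23",b,n) for k,b in B.items()}
    print(n,{k:(round(v[0],2),round(v[1],2)) for k,v in d.items()},"sleeve-glass",round(d["sleeve"][0]-d["glass"][0],2),"foot-glass",round(d["foot"][0]-d["glass"][0],2))
E
python3 trk.py w11 w13 w15 w18 w20 w21 w22 w23 w24 w25 w26 w27 w28 w29 w30 w31
```

```text
w11 {'glass': (-0.33, 1.0), 'foot': (18.0, 0.49), 'sleeve': (27.5, 0.86)} sleeve-glass 27.83 foot-glass 18.33
w13 {'glass': (-0.17, 1.0), 'foot': (22.83, 0.59), 'sleeve': (22.0, 0.85)} sleeve-glass 22.17 foot-glass 23.0
w15 {'glass': (-0.17, 1.0), 'foot': (17.0, 0.61), 'sleeve': (16.17, 0.86)} sleeve-glass 16.33 foot-glass 17.17
w18 {'glass': (0.0, 1.0), 'foot': (11.67, 0.68), 'sleeve': (10.67, 0.91)} sleeve-glass 10.67 foot-glass 11.67
w20 {'glass': (0.0, 1.0), 'foot': (5.5, 0.87), 'sleeve': (5.17, 0.95)} sleeve-glass 5.17 foot-glass 5.5
w21 {'glass': (-0.33, 1.0), 'foot': (2.67, 0.95), 'sleeve': (2.33, 0.98)} sleeve-glass 2.67 foot-glass 3.0
w22 {'glass': (-0.33, 1.0), 'foot': (1.0, 0.99), 'sleeve': (0.83, 0.99)} sleeve-glass 1.17 foot-glass 1.33
w23 {'glass': (0.0, 1.0), 'foot': (0.0, 1.0), 'sleeve': (0.0, 1.0)} sleeve-glass 0.0 foot-glass 0.0
w24 {'glass': (-0.83, 1.0), 'foot': (-2.0, 0.99), 'sleeve': (-1.67, 0.99)} sleeve-glass -0.83 foot-glass -1.17
w25 {'glass': (-0.67, 1.0), 'foot': (-2.17, 0.99), 'sleeve': (-2.0, 0.97)} sleeve-glass -1.33 foot-glass -1.5
w26 {'glass': (-0.17, 1.0), 'foot': (-1.83, 0.99), 'sleeve': (-2.33, 0.95)} sleeve-glass -2.17 foot-glass -1.67
w27 {'glass': (-0.33, 1.0), 'foot': (-1.83, 0.99), 'sleeve': (-3.17, 0.91)} sleeve-glass -2.83 foot-glass -1.5
w28 {'glass': (-5.5, 1.0), 'foot': (-6.67, 0.99), 'sleeve': (-7.67, 0.89)} sleeve-glass -2.17 foot-glass -1.17
w29 {'glass': (0.5, 1.0), 'foot': (-1.17, 0.99), 'sleeve': (-3.67, 0.86)} sleeve-glass -4.17 foot-glass -1.67
w30 {'glass': (1.5, 1.0), 'foot': (-0.33, 0.99), 'sleeve': (-3.5, 0.84)} sleeve-glass -5.0 foot-glass -1.83
w31 {'glass': (1.83, 1.0), 'foot': (0.17, 0.99), 'sleeve': (-3.5, 0.83)} sleeve-glass -5.33 foot-glass -1.67
```

Request:
carry_out(rows=[[[0,0,0],[0,0,0]],[[0,0,0],[0,0,0]],[[0,0,0],[0,0,0]]], fingers=42)

```text
time: 32.08
ee_pos: [0.5816, 0.3241, 0.258]
tcp_rot: [-0.038, 0.999, -0.002, 0.001]
ft_force: [-0.7, -11.5, 7.9]
grip_width: 0.492
```

```bash
python3 look.py w32
```

```text
32.125 w 41.8 [0.5816 0.3241 0.258 ] fix -0.0012 0.0445 [ -0.1 -11.    7.4]
```

Request:
carry_out(rows=[[[0,0,0],[0,0,0]],[[0,0,0],[0,0,0]],[[0,0,0],[0,0,0]]], fingers=40)

```text
time: 32.5
ee_pos: [0.5816, 0.325, 0.2584]
tcp_rot: [-0.038, 0.999, -0.002, 0.002]
ft_force: [-0.1, -10.1, 8.6]
grip_width: 0.468
```

```bash
python3 look.py w33;python3 crop.py cc13 w32 w33; python3 trk.py w31 w32 w33
python3 - <<'E'
from bench import *
import cv2
for n in("scene","side"):
    im=grab_frame(n);cv2.imwrite(f"pics/{n}33.png",im)
a=cv2.imread("pics/scene33.png")[180:240,270:380];b=cv2.imread("pics/side33.png")[200:260,270:380]
cv2.imwrite("pics/v33.png",cv2.resize(__import__("numpy").hstack([a,b]),None,fx=3.6,fy=3.6,interpolation=cv2.INTER_CUBIC))
E
```

```text
32.55 w 40.3 [0.5816 0.325  0.2584] fix -0.0011 0.0454 [-1.  -9.4  8.3]
w31 {'glass': (1.83, 1.0), 'foot': (0.17, 0.99), 'sleeve': (-3.5, 0.83)} sleeve-glass -5.33 foot-glass -1.67
w32 {'glass': (2.33, 1.0), 'foot': (0.5, 0.99), 'sleeve': (-4.17, 0.81)} sleeve-glass -6.5 foot-glass -1.83
w33 {'glass': (0.83, 1.0), 'foot': (-0.83, 0.99), 'sleeve': (-7.17, 0.79)} sleeve-glass -8.0 foot-glass -1.67
```

View pics/cc13.png

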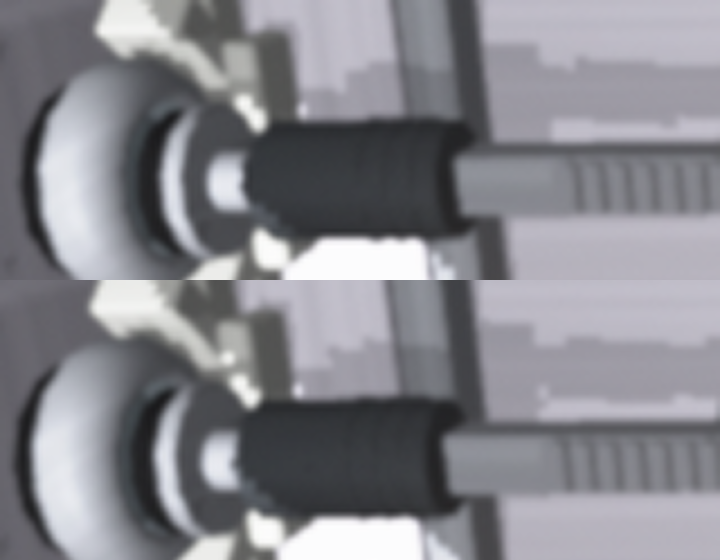

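View pics/v33.png

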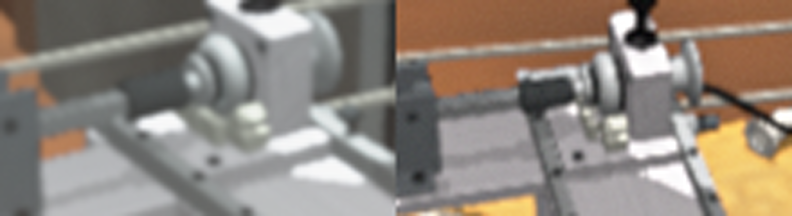

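Request:
carry_out(rows=[[[0,0,0],[0,0,0]],[[0,0,0],[0,0,0]],[[0,0,0],[0,0,0]],[[0,0,0],[0,0,0]]], fingers=38.3)

```text
time: 33.15
ee_pos: [0.5815, 0.3258, 0.2586]
tcp_rot: [-0.038, 0.999, -0.001, 0.002]
ft_force: [-0.8, -7.1, 8.4]
grip_width: 0.451
```

```bash
python3 look.py w34;python3 crop.py cc14 w33 w34; python3 trk.py w34
```

```text
33.2 w 38.6 [0.5815 0.3258 0.2586] fix -0.0011 0.0462 [-1.1 -7.6  8.6]
w34 {'glass': (-0.33, 1.0), 'foot': (-2.0, 0.99), 'sleeve': (-9.5, 0.8)} sleeve-glass -9.17 foot-glass -1.67
```

View pics/cc14.png

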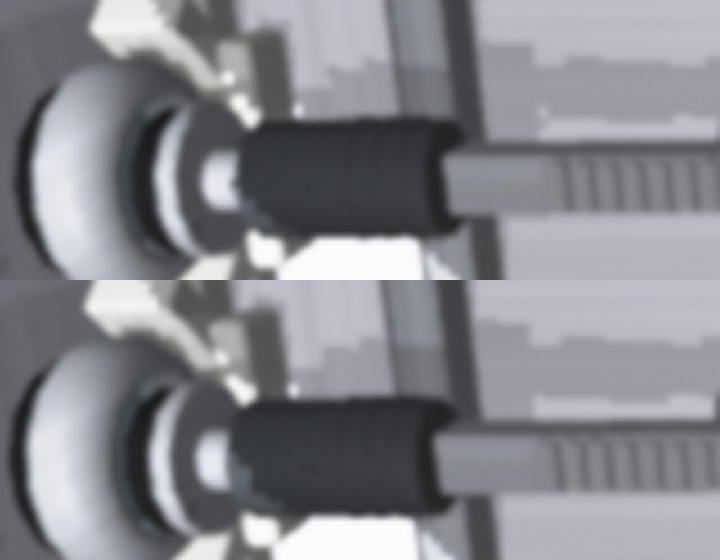

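Request:
carry_out(rows=[[[0,0,0],[0,0,0]],[[0,0,0],[0,0,0]],[[0,0,0],[0,0,0]],[[0,0,0],[0,0,0]]], fingers=37.6)

```text
time: 33.7
ee_pos: [0.5815, 0.3261, 0.2587]
tcp_rot: [-0.039, 0.999, -0.001, 0.002]
ft_force: [-0.2, -7.0, 8.9]
grip_width: 0.439
```

```bash
python3 look.py w35; python3 trk.py w35
```

```text
33.75 w 37.6 [0.5815 0.3261 0.2587] fix -0.0011 0.0466 [-0.2 -6.6  8.6]
w35 {'glass': (-0.83, 1.0), 'foot': (-2.5, 0.99), 'sleeve': (-10.5, 0.8)} sleeve-glass -9.67 foot-glass -1.67
```

Request:
carry_out(rows=[[[0,0,0],[0,0,0]],[[0,0,0],[0,0,0]],[[0,0,0],[0,0,0]],[[0,0,0],[0,0,0]],[[0,0,0],[0,0,0]],[[0,0,0],[0,0,0]]])

```text
time: 34.5
ee_pos: [0.5815, 0.3261, 0.2587]
tcp_rot: [-0.039, 0.999, -0.001, 0.002]
ft_force: [-0.2, -7.0, 9.8]
grip_width: 0.444
```

```bash
python3 look.py w36; python3 trk.py w36
```

```text
34.55 w 38.0 [0.5815 0.3261 0.2587] fix -0.0011 0.0465 [-0.8 -7.3  8.7]
w36 {'glass': (-0.83, 1.0), 'foot': (-2.5, 0.99), 'sleeve': (-10.5, 0.8)} sleeve-glass -9.67 foot-glass -1.67
```

View pics/w36.png

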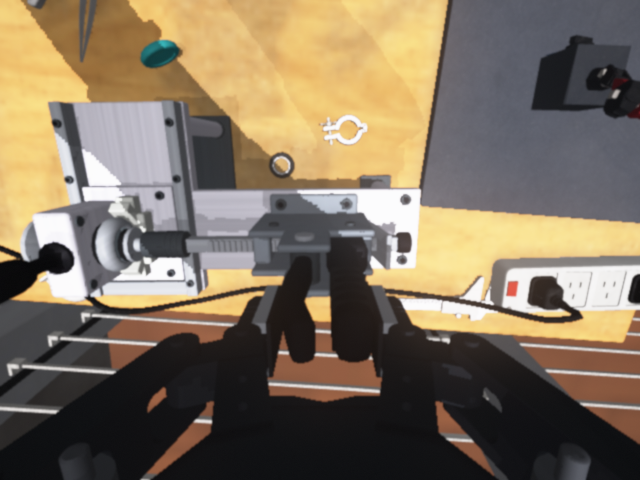

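The spring reads about 5.7 mm and nothing moved between the last two frames, so I'm handing in while still holding the trigger.

```bash
python3 -c "
from bench import *
print(finish_job()); s=sense(); print(s['time'],s['ft_force'],s['grip_width']*85.4)"
```

```text
the job is handed in; nothing more can be done
None
the job is handed in; nothing more can be done
```

I handed the job in at about 34.6 s of the 72 s, with the trigger still held squeezed. No verdict came back.

**What I did**
- I reached over the hose, straddled the carriage knob and pushed it along to the end stop.
- I then pumped the trigger against the handle. The foot met the glass on the seventh stroke.
- On the eighth stroke I squeezed in small steps and held at a finger opening of about 37.6 to 38 mm.

**Last checks**
- **Carriage:** the knob withstood a 5.5 N backward pull without sliding (free sliding takes 2 to 3 N), so the ball is in its notch. I did not see the ball itself.
- **Foot spring:** tracking the images gives about 5.7 mm (roughly 5.4 to 5.8 mm depending on scale). That is about 11 N on the glass, inside the 4 to 8.5 mm and 6 to 20 N limits.
- **Steadiness:** two frames 0.8 s apart showed no movement of rod or glass.
- **Glass and loose parts:** the glass still sat upright in its nest, and none of the loose parts was touched.

**Checks that were weaker or disagreed**
- **Ring not visible:** near half travel the dark ring is hidden behind the sleeve in the wrist view. The spring figure therefore comes from how far the sleeve moved relative to the foot, and that image match was only moderate (score 0.80).
- **Force estimates:** part-way through, a rough estimate from the finger force gave about 4.7 mm when the images gave about 2.8 mm. At the end the handle carried part of the load, so the force reading could not confirm the final spring figure.

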